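# Reload the bench shaker

## Task

Stop the bench shaker by pressing its red mushroom button fully down, then slide the orange transport lock all the way to its locked (red) end. With it locked, stand every clear sample jar from the bench upright in a tray pocket of its own, with its blue cap pressed fully home. Once all are in, slide the lock all the way back to the free (green) end, and last turn the mushroom head clockwise to its end stop to reset; leave the amber reference jar and everything else on the bench where they are.

Things in the scene. Friction and masses are not known exactly. Their poses are not given: they have to be found in the camera images.
- shaker: the bench shaker, fixed: white housing 240 (x) by 340 (y) by 50 mm high; origin under its centre, x away from its front (robot) side, y to the left along its front. At local x = +45 mm a row along y of four pockets (blue walls 4 mm thick, inside 62 x 63 mm, pitch 67 mm, 14 mm deep; wall tops 68 mm above the bench); at local x = -70 mm, on the front sill, the transport lock
- pocket0 (a point): centre of the floor of tray pocket 0 (local y = -100.5 mm), 54 mm above the bench
- pocket1 (a point): centre of the floor of tray pocket 1 (local y = -33.5 mm), 54 mm above the bench
- pocket2 (a point): centre of the floor of tray pocket 2 (local y = +33.5 mm), 54 mm above the bench
- pocket3 (a point): centre of the floor of tray pocket 3 (local y = +100.5 mm), 54 mm above the bench
- lock (a joint): transport lock: slides along the shaker's y axis, in m. 0 = free (end with the green patch, local -y end), 0.080 = locked (end with the red patch, local +y end). About 2 N of friction; it stays where left
- lock_top (a point): centre of the top face of the lock's orange grip, a block 28 mm (shaker x) by 20 mm (shaker y) by 40 mm high; the top is about 105 mm above the bench, and the block stands on a track whose top is 64 mm above the bench
- stop_box: fixed yellow stop station, 90 x 90 x 60 mm high, carrying the red mushroom head over a 28 mm radius grey collar 63 mm above the bench; origin under its centre
- stop_press (a joint): travel of the mushroom head, downwards, m: 0 = up, 0.007 = fully down. It is a spring (2 N to start, 6.5 N to bottom) and springs back up when let go; the stop itself stays tripped until the head is turned
- stop_turn (a joint): turn of the mushroom head about its vertical axis, rad: grows clockwise seen from above, from 0 to 1.25 at its reset end stop; 0.03 N m friction, stays where left
- stop_top (a point): centre of the top face of the red mushroom head: a round disc 40 mm in diameter and 18 mm thick with a white bar on top; its top is 91 mm above the bench and its underside 73 mm, 10 mm above the grey collar, when up
- jar0: sample jar 0 (may be absent): clear jar with tan filling, loose, upright at the start, 50 mm in diameter, 46 mm high clear body and a narrower blue push-on cap (44 mm across, 14 mm thick) above; origin at the centre of its underside, z up the jar; about 0.2 kg. Height overall 60 mm with the cap home, 65 mm fully proud
- cap0 (a joint): how far the blue cap of jar 0 is pushed down, m: 0 = 5 mm proud, 0.005 = fully home; moves down along the jar at about 3 N and stays where left. The cap sits flush on the body when home
- jar1: sample jar 1 (may be absent): clear jar with tan filling, loose, upright at the start, 50 mm in diameter, 46 mm high clear body and a narrower blue push-on cap (44 mm across, 14 mm thick) above; origin at the centre of its underside, z up the jar; about 0.2 kg. Height overall 60 mm with the cap home, 65 mm fully proud
- cap1 (a joint): how far the blue cap of jar 1 is pushed down, m: 0 = 5 mm proud, 0.005 = fully home; moves down along the jar at about 3 N and stays where left. The cap sits flush on the body when home
- jar2: sample jar 2 (may be absent): clear jar with tan filling, loose, upright at the start, 50 mm in diameter, 46 mm high clear body and a narrower blue push-on cap (44 mm across, 14 mm thick) above; origin at the centre of its underside, z up the jar; about 0.2 kg. Height overall 60 mm with the cap home, 65 mm fully proud
- cap2 (a joint): how far the blue cap of jar 2 is pushed down, m: 0 = 5 mm proud, 0.005 = fully home; moves down along the jar at about 3 N and stays where left. The cap sits flush on the body when home
- jar3: sample jar 3 (may be absent): clear jar with tan filling, loose, upright at the start, 50 mm in diameter, 46 mm high clear body and a narrower blue push-on cap (44 mm across, 14 mm thick) above; origin at the centre of its underside, z up the jar; about 0.2 kg. Height overall 60 mm with the cap home, 65 mm fully proud
- cap3 (a joint): how far the blue cap of jar 3 is pushed down, m: 0 = 5 mm proud, 0.005 = fully home; moves down along the jar at about 3 N and stays where left. The cap sits flush on the body when home
- ref_jar: amber reference jar with a white cap, 50 mm in diameter, 60 mm high, loose, a bystander; origin at the centre of its underside
- dish: lidded white dish beyond the stop station, 62 mm in diameter, 16 mm high, loose bystander; origin under its centre
- marker: white and black marker pen, about 125 mm long (x), 12 mm thick, loose bystander; origin under its middle
- beaker: empty glass beaker, 70 mm wide, 85 mm high, loose bystander; origin under its centre
- reagent: large reagent bottle with a blue screw cap, 100 mm in diameter, 200 mm high, loose bystander at the right; origin under its centre

How it is judged (in metres and radians):
On the way, in this order (a step that is already met when the one before it is completed fails the run):
1. the mushroom button is pressed fully down (value of joint stop_press above 0.0055 m), for 0.1 s.
2. the transport lock is at its locked end (value of joint lock above 0.075 m), for 0.2 s.
3. with the lock still locked, every sample jar present stands in a pocket with its cap home (value of joint lock above 0.072 m and (horizontal distance between jar0 and pocket0 below 0.014 m or horizontal distance between jar0 and pocket1 below 0.014 m or horizontal distance between jar0 and pocket2 below 0.014 m or horizontal distance between jar0 and pocket3 below 0.014 m) and z of jar0 in the frame of shaker between 0.048 and 0.059 m and angle between each of jar0, jar1, jar2, jar3's own z axis and vertical below 0.12 rad and value of joint each of cap0, cap1, cap2, cap3 above 0.004 m and (horizontal distance between jar1 and pocket0 below 0.014 m or horizontal distance between jar1 and pocket1 below 0.014 m or horizontal distance between jar1 and pocket2 below 0.014 m or horizontal distance between jar1 and pocket3 below 0.014 m) and z of jar1 in the frame of shaker between 0.048 and 0.059 m and (horizontal distance between jar2 and pocket0 below 0.014 m or horizontal distance between jar2 and pocket1 below 0.014 m or horizontal distance between jar2 and pocket2 below 0.014 m or horizontal distance between jar2 and pocket3 below 0.014 m) and z of jar2 in the frame of shaker between 0.048 and 0.059 m and (horizontal distance between jar3 and pocket0 below 0.014 m or horizontal distance between jar3 and pocket1 below 0.014 m or horizontal distance between jar3 and pocket2 below 0.014 m or horizontal distance between jar3 and pocket3 below 0.014 m) and z of jar3 in the frame of shaker between 0.048 and 0.059 m), for 0.3 s.
4. the transport lock is back at its free end, with the head not yet reset (value of joint lock below 0.005 m and value of joint stop_turn below 0.9 rad), for 0.2 s.
5. the mushroom head is turned to its reset end stop (value of joint stop_turn above 1.12 rad), for 0.2 s.
At the end, for the whole second after the job is handed in: every sample jar present stands at rest in a tray pocket (within 14 mm of its centre, on its floor, tilted under 0.12 rad) with its cap pushed down more than 4 mm of 5; the lock is within 6 mm of its free end; the mushroom head is up again and turned more than 1.10 rad of 1.25 ((horizontal distance between jar0 and pocket0 below 0.014 m or horizontal distance between jar0 and pocket1 below 0.014 m or horizontal distance between jar0 and pocket2 below 0.014 m or horizontal distance between jar0 and pocket3 below 0.014 m) and z of jar0 in the frame of shaker between 0.048 and 0.059 m and angle between each of jar0, jar1, jar2, jar3's own z axis and vertical below 0.12 rad and value of joint each of cap0, cap1, cap2, cap3 above 0.004 m and (horizontal distance between jar1 and pocket0 below 0.014 m or horizontal distance between jar1 and pocket1 below 0.014 m or horizontal distance between jar1 and pocket2 below 0.014 m or horizontal distance between jar1 and pocket3 below 0.014 m) and z of jar1 in the frame of shaker between 0.048 and 0.059 m and (horizontal distance between jar2 and pocket0 below 0.014 m or horizontal distance between jar2 and pocket1 below 0.014 m or horizontal distance between jar2 and pocket2 below 0.014 m or horizontal distance between jar2 and pocket3 below 0.014 m) and z of jar2 in the frame of shaker between 0.048 and 0.059 m and (horizontal distance between jar3 and pocket0 below 0.014 m or horizontal distance between jar3 and pocket1 below 0.014 m or horizontal distance between jar3 and pocket2 below 0.014 m or horizontal distance between jar3 and pocket3 below 0.014 m) and z of jar3 in the frame of shaker between 0.048 and 0.059 m and value of joint lock below 0.006 m and value of joint stop_turn above 1.1 rad and value of joint stop_press below 0.002 m and linear speed of each of jar0, jar1, jar2, jar3 below 0.02 m/s); the robot touches nothing.
It fails at once if the amber reference jar is moved more than 40 mm or tipped (distance of ref_jar from where it was at the start of the episode above 0.04 m or angle between ref_jar's own z axis and vertical above 0.6 rad).
It fails at once if the dish, marker, beaker or reagent bottle is moved more than 40 mm (distance of any of dish, marker, beaker, reagent from where it was at the start of the episode above 0.04 m).
Of jar0, jar1, jar2, jar3 only 2 to 3 are there at a start; the rules pass over those that are not, and their reading is None.
At some moment in a run one of jar0, jar1, jar2, jar3 may be knocked a few centimetres aside while the robot is not near it.
Once in a run the grip may slacken for a moment while it holds something.
It also fails if it takes over 210 s, if anything falls off the work surface, if the arm or the gripper's body presses on something with over 40 N, if the wrist force passes 120 N, or if a joint passes its speed limit or range.

## Robot

A 7-joint arm with a two-finger parallel gripper is mounted at the origin on the work surface. World frame = base frame: x ahead of the robot, y to its left, z up, the work surface at z = 0. Lengths are in mm, angles in rad, forces in N, time in s.
With the tool pointing down it reaches from about 400 to 875 mm from the base axis. Payload 4.4 kg.
Tool frame: the origin (TCP) lies on the centre line of the jaws, within the pads' length; the fingertips stand 14 mm ahead of it and the grasp point (between the pads) lies 5 mm behind it (tips_ahead is the distance from the TCP to the fingertips, in mm); z points along the fingers, y is the line along which they close (so a half turn about z gives the same grasp; the last joint's range is limited). The gripper opens to 85 mm and grips with 20 to 120 N. Pads are 22 mm wide; open, the fingers measure 114 mm over their backs; the gripper's body (76 mm by 85 mm) begins 54 mm behind the grasp point. The pads swing forward as they close: fully open they stand 13 mm farther back than shut.
Start: joints at [-1.261, 0.628, 0.038, 1.517, -0.027, 0.996, -0.02], TCP at [238.539, 604.663, 245.313] pointing down, gripper open.
Joint ranges: [-3.06, 3.06], [-0.37, 2.12], [-1.25, 1.32], [0.18, 2.47], [-1.1, 4.24], [0.23, 1.98], [-2.94, 2.94]. Speed limits (rad/s): [2.57, 2.57, 3.14, 3.14, 3.14, 3.14, 3.14].

## Interface

Orientations are given as [roll, pitch, yaw] about the fixed x, y, z axes, in that order (R = Rz(yaw) Ry(pitch) Rx(roll)).
In Python, from cell import * gives the robot as it stands.
- The arm moves only by the tool move_arm, never from a script. Its argument "rows" is text: rows parted by semicolons, each of 7 numbers parted by spaces: the shift along the tool's x, y, z scaled (see below), then the turn, a rotation vector about the tool's x, y, z scaled (see below), then the closure, from -1 (fully open) to 1 (shut). A call has 1 to 12 rows; each row is the pose to reach, as a shift and turn from the pose commanded when the call began, along the tool's axes at that moment; what a row does not reach only later rows make up. The controller multiplies each number of a shift by 0.3 m and each number of a turn by pi/2 rad. A row lasts 1/12 s, in which the tool goes at most 41.7 mm and 7.16 degrees, less where a joint would pass 70% of its speed; a pose out of reach is approached as far as the arm can. A call with a number of a shift or a turn outside -1 to 1 is refused whole. A call with a gripper value outside its range is refused whole. The fingers move at their own pace and stop on an object; the grip force is fixed at half the most. Time passes only in rows, so rows that repeat a pose let the fingers close. It gives the time, the measured TCP pose, the force, the opening and the grip force at its end, in the units of the state.
- read_state(): the state, without advancing time (a new reading comes with each control period).
- get_image(name): name is "scene" or "top"; returns a dict with "img" (400x640x3 uint8, red, green, blue), "vfov" (degrees; the focal length in pixels is half the picture's height over the tangent of half this angle, whatever the lens; pixels are square), "cx", "cy" (the principal point, pixels), "k1" (the pictures are not rectified: a ray, as slopes to the right and down, at radius r is drawn at 1 + k1 r^2 times it, then the intrinsics apply), "extrinsics" (4x4, takes a point from camera to world coordinates). Camera axes: x right, y up, looking along -z (the intrinsics and any distortion apply to the point x, -y, -z); pixel columns grow to the right and rows downward; lengths in mm; the calibration is good to about 2 mm. A picture is of the moment at which its call begins. There is no depth.
- finish_job(): hands the job in; it is judged then, once.
The state is a dict: "clock": time; "qpos": joint angles; "qd": joint speeds; "tau": joint torques, N m; "eef_pos": TCP position; "tool_rot": TCP orientation; "force": force on the tool from outside, world axes, zero at the start; "torque": the same for the moment, N m; "width": finger opening in mm; "gripper_force": force on a finger pad.
Only numpy, scipy, OpenCV 4.12 (cv2) and the standard library are available. Lean on these libraries where they do the work, as an engineer would, in place of code of your own. Each camera call takes 0.05 s, during which the arm holds its last target. There are 200 camera calls.

## Working session

There is one attempt and no reset: what is moved stays moved. The work goes in short steps, Python scripts to look and compute and a tool call to move; the robot and the scene stay as the last step left them, time stands still between calls to the robot, and variables do not carry over. Pictures are saved under pics/ and viewed, at most 14 in all, crops included, and the job is handed in when it is done.

Besides the shell and the picture viewer there is one more tool, called after "Request:" by a JSON object that holds its "fn" and its "kwargs". move_arm: Moves the arm, as the interface text tells. Its arguments: {"type":"object","properties":{"rows":{"type":"string"}},"required":["rows"]}

```bash
ls; mkdir -p pics
cat > h.py <<'E'
from cell import *
import numpy as np, cv2
from scipy.spatial.transform import Rotation as R
def shot(name):
    d=get_image(name); return d
def ray(d,u,v):
    f=200/np.tan(np.radians(d["vfov"])/2)
    K=np.array([[f,0,d["cx"]],[0,f,d["cy"]],[0,0,1]])
    p=cv2.undistortPoints(np.array([[[u,v]]],float),K,np.array([d["k1"],0,0,0,0.]))[0,0]
    E=np.array(d["extrinsics"]); return E[:3,3],E[:3,:3]@np.array([p[0],-p[1],-1])
def onz(d,u,v,z):
    o,r=ray(d,u,v); return (o+r*(z-o[2])/r[2])
def proj(d,P):
    f=200/np.tan(np.radians(d["vfov"])/2); E=np.array(d["extrinsics"])
    c=E[:3,:3].T@(np.array(P,float)-E[:3,3]); a,b=c[0]/-c[2],-c[1]/-c[2]; s=1+d["k1"]*(a*a+b*b)
    return d["cx"]+f*a*s,d["cy"]+f*b*s
E
python3 - <<'E'
from h import *
s=read_state(); print(s)
for n in("scene","top"):
    d=shot(n); print(n,{k:d[k] for k in d if k!="img"})
    cv2.imwrite(f"pics/{n}0.png",d["img"][:,:,::-1])
E
```

```text
pics
{'clock': 0.0, 'qpos': array([-1.26081514,  0.62931371,  0.03844674,  1.51838558, -0.02704915,
        0.99630584, -0.02002624]), 'qd': array([-2.50556037e-03, -4.49670472e-04, -6.73540862e-04, -1.05372179e-03,
        2.38912922e-04,  5.83358924e-05, -2.89270786e-04]), 'tau': array([ 3.94287918e-04, -5.63410378e+01,  1.22645214e+00, -1.93439037e+01,
        1.10188918e-02,  1.06129205e-02,  1.55254710e-06]), 'eef_pos': array([238.28913725, 604.09282804, 244.40453235]), 'tool_rot': array([-3.13969765e+00, -1.45646154e-05,  2.76575420e+00]), 'force': array([-0.83057897, -0.01220491, -0.9646157 ]), 'torque': array([-0.00128068,  0.02407634, -0.01092393]), 'gripper_force': 0.0, 'width': 85.33194229785578}
scene {'vfov': 45.80097032026008, 'cx': 316.64358765151013, 'cy': 203.83120107228513, 'k1': -0.03928473654190476, 'extrinsics': array([[-7.27814834e-01, -4.15461382e-01,  5.45598211e-01,
         1.39598395e+03],
       [ 6.85425943e-01, -4.66041242e-01,  5.59461203e-01,
         7.34122480e+02],
       [ 2.18367434e-02,  7.81151331e-01,  6.23959738e-01,
         1.00766110e+03],
       [ 0.00000000e+00,  0.00000000e+00,  0.00000000e+00,
         1.00000000e+00]])}
top {'vfov': 46.6707293502664, 'cx': 313.7400426802563, 'cy': 200.08252479838677, 'k1': -0.13956231584700826, 'extrinsics': array([[-1.62858303e-02,  9.92285583e-01, -1.22898709e-01,
         4.25192105e+02],
       [-9.99848180e-01, -1.69236880e-02, -4.14791824e-03,
        -8.46502557e+01],
       [-6.19581888e-03,  1.22812498e-01,  9.92410551e-01,
         1.54495101e+03],
       [ 0.00000000e+00,  0.00000000e+00,  0.00000000e+00,
         1.00000000e+00]])}
```

View pics/scene0.png

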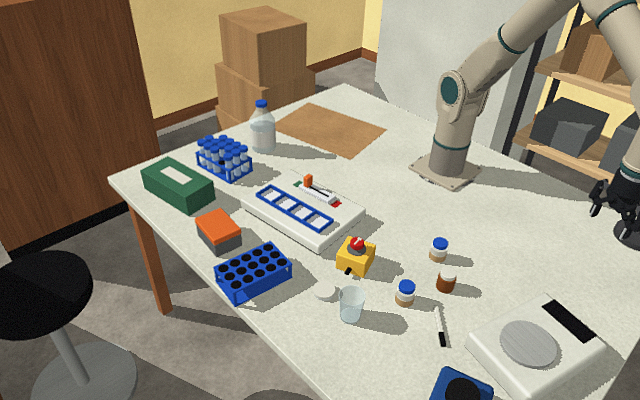

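View pics/top0.png

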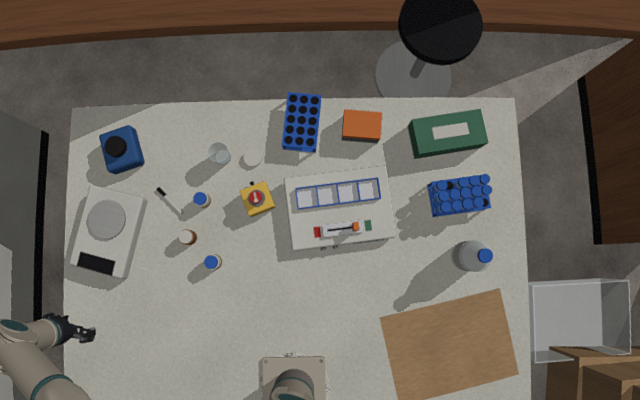

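The scene view shows two blue-capped sample jars at (440,245) and (405,290), with the amber jar between them at (446,280). The stop station is at (356,255). In the top view the jars are at (213,263) and (202,200), amber at (188,237), stop at (257,197), and the tray around (338,193). The lock grip is at about (356,227), at the green end.

```bash
cat >> h.py <<'E'
def blobs(d,lo,hi,amin=15,box=None):
    hsv=cv2.cvtColor(d["img"],cv2.COLOR_RGB2HSV)
    m=cv2.inRange(hsv,np.array(lo),np.array(hi))
    if box: 
        k=np.zeros_like(m); k[box[1]:box[3],box[0]:box[2]]=1; m*=k
    n,l,st,c=cv2.connectedComponentsWithStats(m)
    return [(tuple(np.round(c[i],1)),int(st[i,4]),tuple(map(int,st[i,:4]))) for i in range(1,n) if st[i,4]>=amin],l
E
python3 - <<'E'
from h import *
t=shot("top"); s=shot("scene")
B=((105,120,60),(125,255,255))
for n,d,bx in(("top",t,(170,160,400,280)),("scene",s,(230,170,480,310))):
    print(n)
    for nm,lo,hi in(("blue",*B),("red",(0,170,120),(5,255,255)),("red2",(173,150,120),(180,255,255)),("orange",(6,170,120),(16,255,255)),("yellow",(20,150,100),(32,255,255)),("green",(60,100,60),(90,255,255))):
        b,_=blobs(d,lo,hi,12,bx); print(nm,b)
# tray frame from top view: wall tops z=68
b,l=blobs(t,*B,300,(280,165,400,215))
hsv=cv2.cvtColor(t["img"],cv2.COLOR_RGB2HSV)
m=cv2.inRange(hsv,*map(np.array,B)); k=np.zeros_like(m);k[165:215,285:390]=1;m*=k
pts=np.argwhere(m)[:,::-1]
W=np.array([onz(t,u,v,68)[:2] for u,v in pts],np.float32)
print("tray",cv2.minAreaRect(W))
for c in [(202,200),(213,263)]:
    print(c,onz(t,*c,63))
for b_,z in((blobs(t,*B,12,(170,160,230,280))[0],63),):
    for x in b_: print("jar",onz(t,*x[0],z))
for x in blobs(s,*B,12,(380,220,480,310))[0]: print("jar scene",onz(s,*x[0],60),x)
b=blobs(t,(6,170,120),(16,255,255),12,(330,215,380,240))[0]
for x in b: print("lock",onz(t,*x[0],103))
for x in blobs(t,(20,150,100),(32,255,255),50,(230,170,290,225))[0]: print("box",onz(t,*x[0],60))
b,l=blobs(t,(20,150,100),(32,255,255),50,(230,170,290,225))
m=((l>0)).astype(np.uint8); q=np.argwhere(m)[:,::-1]
print("boxrect",cv2.minAreaRect(np.array([onz(t,u,v,60)[:2] for u,v in q],np.float32)))
cv2.imwrite("pics/a.png",cv2.resize(np.hstack([t["img"][160:280,170:400]]),None,fx=3.4,fy=3.4,interpolation=cv2.INTER_CUBIC)[:,:,::-1])
cv2.imwrite("pics/b.png",cv2.resize(s["img"][170:310,230:480],None,fx=3.2,fy=3.2,interpolation=cv2.INTER_CUBIC)[:,:,::-1])
E
```

```text
top
blue [((np.float64(377.6), np.float64(188.2)), 38, (372, 178, 9, 21)), ((np.float64(358.2), np.float64(181.3)), 12, (356, 180, 7, 6)), ((np.float64(199.5), np.float64(198.0)), 125, (194, 192, 12, 13)), ((np.float64(359.4), np.float64(199.2)), 20, (353, 194, 14, 8)), ((np.float64(316.9), np.float64(205.1)), 12, (313, 202, 7, 5)), ((np.float64(335.9), np.float64(203.2)), 16, (329, 202, 14, 3)), ((np.float64(210.6), np.float64(261.8)), 133, (204, 256, 14, 13))]
red [((np.float64(251.5), np.float64(197.0)), 27, (250, 192, 4, 11)), ((np.float64(258.6), np.float64(195.8)), 31, (256, 192, 6, 9)), ((np.float64(316.1), np.float64(231.7)), 33, (314, 227, 5, 10))]
red2 []
orange [((np.float64(355.2), np.float64(226.1)), 36, (353, 223, 6, 8))]
yellow [((np.float64(257.2), np.float64(198.8)), 465, (240, 182, 35, 34))]
green []
scene
blue [((np.float64(238.6), np.float64(175.6)), 98, (230, 170, 23, 14)), ((np.float64(294.3), np.float64(207.9)), 732, (256, 185, 77, 48)), ((np.float64(440.0), np.float64(243.1)), 150, (433, 237, 15, 13)), ((np.float64(257.9), np.float64(274.6)), 1940, (230, 241, 
[... 613 characters left out ...]
203125), (68.46495056152344, 269.78729248046875), 6.4502410888671875)
(202, 200) [615.18350066 284.96071983  63.        ]
(213, 263) [411.27666094 247.32495152  63.        ]
jar [621.88915579 293.34161199  63.        ]
jar [415.16631266 255.13739281  63.        ]
jar scene [423.36611904 260.34489211  60.        ] ((np.float64(440.0), np.float64(243.1)), 150, (433, 237, 15, 13))
jar scene [629.64277942 298.47625084  60.        ] ((np.float64(406.5), np.float64(286.3)), 192, (399, 279, 16, 15))
lock [ 519.89201907 -206.44789337  103.        ]
box [616.39197374 104.53387989  60.        ]
boxrect ((619.1460571289062, 106.21391296386719), (90.82978057861328, 87.48827362060547), 20.99655532836914)
```

View pics/a.png

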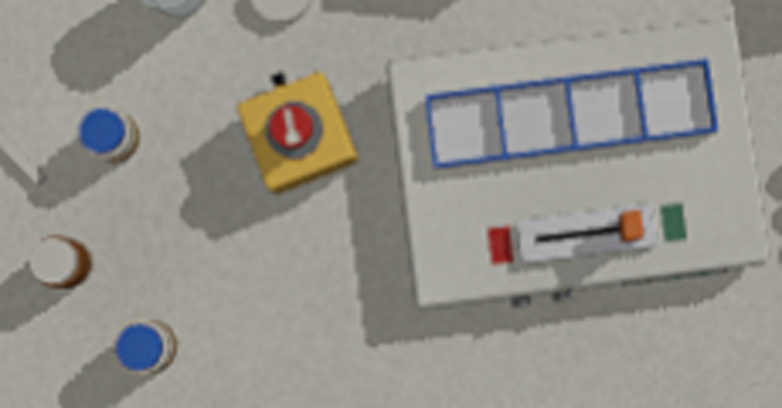

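View pics/b.png

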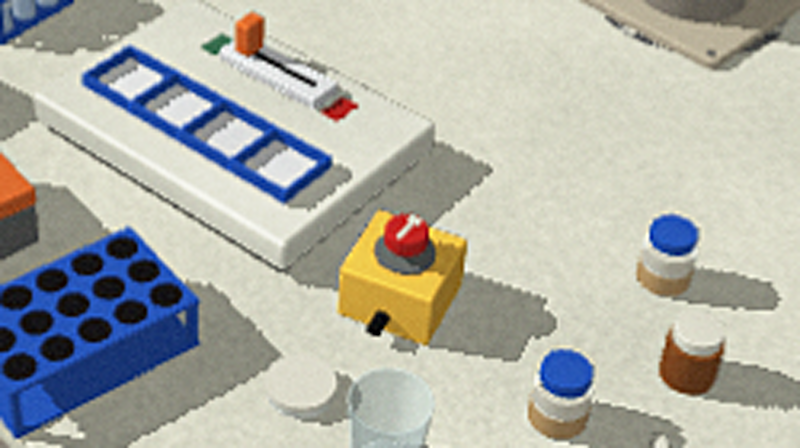

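The crops show the mushroom head at (255.6,197.6) in the top view and (357.2,244) in the scene view. They show exactly two clear jars, and the lock is at the green end. The tray fit of 68x270 mm agrees with the size given, and the lock position predicted from the tray matches the measured one within 3 mm.

```bash
cat >> h.py <<'E'
def tri(a,pa,b,pb):
    o1,r1=ray(a,*pa);o2,r2=ray(b,*pb); r1/=np.linalg.norm(r1); r2/=np.linalg.norm(r2)
    t=np.linalg.lstsq(np.stack([r1,-r2],1),o2-o1,rcond=None)[0]
    p,q=o1+t[0]*r1,o2+t[1]*r2; return np.round((p+q)/2,1),round(float(np.linalg.norm(p-q)),1)
def goal(*P,start=None):
    "P: (x,y,z,yawdeg); prints the row numbers from the present pose"
    s=read_state(); p0=s["eef_pos"]; R0=R.from_euler("xyz",s["tool_rot"])
    for x,y,z,w in P:
        d=R0.inv().apply(np.array([x,y,z])-p0)/300
        v=(R0.inv()*R.from_euler("xyz",[np.pi,0,np.radians(w)])).as_rotvec()/(np.pi/2)
        n=max(np.linalg.norm(d)*300/41.7,np.linalg.norm(v)*90/7.16)
        print(np.round(d,3),np.round(v,3),"rows",round(float(n),1))
E
python3 - <<'E'
from h import *
t=shot("top"); s=shot("scene")
for n,a,b in(("stop",(255.6,197.6),(357.2,244)),("lock",(355.9,224.7),(308.4,176.3)),("A",(210.6,261.8),(440.3,243.1)),("B",(199.5,198.2),(406.9,285.9)),("amber",(186.5,237),(447,272.5))):
    print(n,*tri(t,a,s,b))
goal((617,105,140,110))
E
```

```text
stop [618.6 108.1  73.2] 0.2
lock [ 522.9 -207.3   99. ] 4.7
A [415.2 257.4  52.7] 0.2
B [622.6 295.6  53.7] 0.3
amber [496.4 338.4  48.9] 0.8
[-1.785 -1.085  0.351] [-0.     0.     0.538] rows 15.2
```

Run:
```python
from h import *
t=shot("top"); s=shot("scene")
for n,a,b,z in(("stop",(255.6,197.6),(357.0,241.5),91),("A",(210.3,261.6),(440.3,242.1),65),("B",(199.2,197.8),(406.9,284.9),65),("amber",(186.5,237),(447,270.5),60)):
    print(n,*tri(t,a,s,b),onz(t,*a,z),onz(s,*b,z))
goal((430,350,240,110));
```

```text
stop [617.9 106.6  81.4] 1.0 [616.32496404 105.6797605   91.        ] [626.25502904 112.67344645  91.        ]
A [415.9 257.2  57.2] 0.6 [415.82497493 255.65535875  65.        ] [424.27221224 260.92759943  65.        ]
B [623.3 295.4  58.2] 0.4 [622.29696773 293.83534787  65.        ] [629.01329885 298.42180562  65.        ]
amber [496.1 336.6  55.3] 0.7 [495.64398942 335.59199686  60.        ] [500.77768706 338.38294346  60.        ]
[-0.905 -0.555  0.017] [-0.     0.     0.539] rows 7.6
```

Request:
{"fn": "move_arm", "kwargs": {"rows": "-0.905 -0.555 0.02 0 0 0.539 1;-0.905 -0.555 0.02 0 0 0.539 1;-0.905 -0.555 0.02 0 0 0.539 1;-0.905 -0.555 0.02 0 0 0.539 1;-0.905 -0.555 0.02 0 0 0.539 1;-0.905 -0.555 0.02 0 0 0.539 1;-0.905 -0.555 0.02 0 0 0.539 1;-0.905 -0.555 0.02 0 0 0.539 1;-0.905 -0.555 0.02 0 0 0.539 1;-0.905 -0.555 0.02 0 0 0.539 1"}}

```text
clock: 1.23
eef_pos: [431.2, 348.6, 239.5]
tool_rot: [3.141, 0.0, 1.915]
force: [-1.4, 0.0, -0.2]
width: 0.0
gripper_force: 0.0
```

Run:
```python
from h import *
print(read_state()["eef_pos"],read_state()["tool_rot"],read_state()["width"])
goal((617,107,140,110))
```

```text
[431.19234875 348.55325856 239.53064331] [3.14119596e+00 1.59160304e-04 1.91516985e+00] 0.030385525829743486
[-0.967  0.311  0.332] [ 0.     0.    -0.003] rows 7.7
```

Request:
{"fn": "move_arm", "kwargs": {"rows": "-0.967 0.311 0.332 0 0 0 1;-0.967 0.311 0.332 0 0 0 1;-0.967 0.311 0.332 0 0 0 1;-0.967 0.311 0.332 0 0 0 1;-0.967 0.311 0.332 0 0 0 1;-0.967 0.311 0.332 0 0 0 1;-0.967 0.311 0.332 0 0 0 1;-0.967 0.311 0.332 0 0 0 1;-0.967 0.311 0.332 0 0 0 1;-0.967 0.311 0.332 0 0 0 1"}}

```text
clock: 2.07
eef_pos: [616.9, 109.1, 138.7]
tool_rot: [-3.14, -0.001, 1.918]
force: [-0.7, -0.0, -0.3]
width: 0.4
gripper_force: 0.0
```

Run:
```python
from h import *
p=read_state()["eef_pos"];print(p)
t=shot("top"); s=shot("scene"); im=[]
for d in(t,s):
    g=d["img"].copy(); k=[]
    for P in ((p[0],p[1],p[2]-14),(617,107,91)):
        u,v=proj(d,P); k.append((u,v))
    print(k); u,v=map(int,k[0]); c=g[v-45:v+45,u-45:u+45]; c=cv2.resize(c,None,fx=4,fy=4,interpolation=cv2.INTER_CUBIC)
    for (a,b),col in zip(k,((0,255,0),(0,0,255))): cv2.drawMarker(c,(int((a-u+45.5)*4),int((b-v+45.5)*4)),col,cv2.MARKER_CROSS,10,1)
    im.append(c)
cv2.imwrite("pics/c.png",np.hstack(im)[:,:,::-1])
```

```text
[616.87266332 109.11889221 138.67854452]
[(np.float64(253.08085606313782), np.float64(196.05215435142338)), (np.float64(255.18577564796604), np.float64(197.3961075266643))]
[(np.float64(359.2575287824816), np.float64(230.52431068214827)), (np.float64(357.75426457850574), np.float64(238.99265884685377))]
```

View pics/c.png

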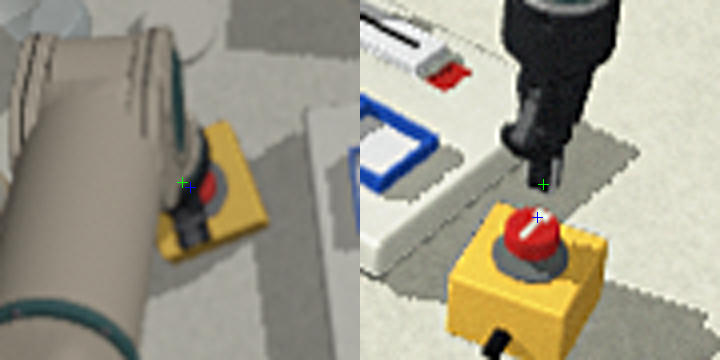

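Run:
```python
from h import *
goal((619,107,115,110),(619,107,96,110))
```

```text
[-0.02   0.003  0.082] [-0.    -0.001  0.001] rows 0.6
[-0.02   0.003  0.145] [-0.    -0.001  0.001] rows 1.1
```

Request:
{"fn": "move_arm", "kwargs": {"rows": "-0.007 0.007 0.08 0 0 0 1;-0.007 0.007 0.08 0 0 0 1;-0.007 0.007 0.1 0 0 0 1;-0.007 0.007 0.12 0 0 0 1;-0.007 0.007 0.13 0 0 0 1;-0.007 0.007 0.137 0 0 0 1;-0.007 0.007 0.142 0 0 0 1;-0.007 0.007 0.144 0 0 0 1;-0.007 0.007 0.144 0 0 0 1;-0.007 0.007 0.144 0 0 0 1"}}

```text
clock: 3.0
eef_pos: [619.4, 109.6, 98.1]
tool_rot: [3.14, -0.002, 1.92]
force: [-2.3, 2.9, 10.1]
width: 0.3
gripper_force: 4.7
```

Request:
{"fn": "move_arm", "kwargs": {"rows": "0 0 0.008 0 0 0 1;0 0 0.008 0 0 0 1;0 0 0.008 0 0 0 1;0 0 0.008 0 0 0 1"}}

```text
clock: 3.33
eef_pos: [619.5, 109.6, 97.8]
tool_rot: [3.14, -0.002, 1.92]
force: [-7.8, 2.5, 23.5]
width: 0.0
gripper_force: 11.9
```

Request:
{"fn": "move_arm", "kwargs": {"rows": "0 0 -0.05 0 0 0 1;0 0 -0.15 0 0 0 1;0 0 -0.3 0 0 0 1;0 0 -0.3 0 0 0 1;0 0 -0.3 0 0 0 1;0 0 -0.3 0 0 0 1"}}

```text
clock: 3.83
eef_pos: [619.3, 107.8, 184.3]
tool_rot: [3.141, 0.0, 1.919]
force: [-0.7, 0.0, -0.1]
width: -0.1
gripper_force: 0.0
```

Run:
```python
from h import *
goal((521,-207.5,180,6.45),(521,-207.5,85,6.45))
```

```text
[-0.876 -0.667  0.014] [ 0.   -0.    1.15] rows 14.5
[-0.876 -0.667  0.331] [ 0.   -0.    1.15] rows 14.5
```

Head bottomed at 23 N (tips at 84 mm). Next is the lock.

Request:
{"fn": "move_arm", "kwargs": {"rows": "-0.876 -0.667 0.014 0 0 0.9 -1;-0.876 -0.667 0.014 0 0 0.9 -1;-0.876 -0.667 0.014 0 0 0.9 -1;-0.876 -0.667 0.014 0 0 0.9 -1;-0.876 -0.667 0.014 0 0 0.9 -1;-0.876 -0.667 0.014 0 0 0.9 -1;-0.876 -0.667 0.014 0 0 0.9 -1;-0.876 -0.667 0.014 0 0 0.9 -1;-0.876 -0.667 0.014 0 0 0.9 -1;-0.876 -0.667 0.014 0 0 0.9 -1;-0.876 -0.667 0.014 0 0 0.9 -1;-0.876 -0.667 0.014 0 0 0.9 -1"}}

```text
clock: 4.83
eef_pos: [519.6, -207.3, 178.0]
tool_rot: [-3.139, 0.003, 0.499]
force: [-0.0, 0.2, -0.5]
width: 85.6
gripper_force: 0.0
```

Run:
```python
from h import *
goal((521,-207.5,150,6.45),(521,-207.5,88,6.45))
```

```text
[0.004 0.003 0.093] [-0.001  0.002  0.246] rows 3.1
[0.005 0.004 0.3  ] [-0.001  0.002  0.246] rows 3.1
```

Request:
{"fn": "move_arm", "kwargs": {"rows": "0.005 0.003 0.09 0 0 0.246 -1;0.005 0.003 0.09 0 0 0.246 -1;0.005 0.003 0.09 0 0 0.246 -1;0.005 0.003 0.15 0 0 0.246 -1;0.005 0.003 0.23 0 0 0.246 -1;0.005 0.003 0.29 0 0 0.246 -1;0.005 0.003 0.298 0 0 0.246 -1;0.005 0.003 0.298 0 0 0.246 -1;0.005 0.003 0.298 0 0 0.246 -1"}}

```text
clock: 5.58
eef_pos: [522.4, -207.7, 90.3]
tool_rot: [3.141, 0.001, 0.119]
force: [-0.4, -0.8, 1.0]
width: 85.8
gripper_force: 0.0
```

Request:
{"fn": "move_arm", "kwargs": {"rows": "0 0 0 0 0 0 1;0 0 0 0 0 0 1;0 0 0 0 0 0 1;0 0 0 0 0 0 1;0 0 0 0 0 0 1;0 0 0 0 0 0 1;0 0 0 0 0 0 1"}}

```text
clock: 6.17
eef_pos: [522.9, -206.9, 91.0]
tool_rot: [-3.141, -0.001, 0.119]
force: [-1.1, 1.9, 5.1]
width: 19.1
gripper_force: 58.7
```

Run:
```python
from h import *
s=read_state();p=s["eef_pos"];print(p,s["tool_rot"],s["force"],s["width"])
a=np.radians(6.45)
goal((p[0]-83*np.sin(a),p[1]+83*np.cos(a),p[2],6.45))
```

```text
[ 522.88629037 -206.87167008   91.02127957] [-3.14063108e+00 -6.07050847e-04  1.18745341e-01] [-1.05314283  1.88594612  5.13230922] 19.144750228728917
[ 0.002 -0.277  0.   ] [-0.001 -0.     0.004] rows 2.0
```

Request:
{"fn": "move_arm", "kwargs": {"rows": "0 -0.04 0 0 0 0 1;0 -0.08 0 0 0 0 1;0 -0.12 0 0 0 0 1;0 -0.16 0 0 0 0 1;0 -0.2 0 0 0 0 1;0 -0.24 0 0 0 0 1;0 -0.265 0 0 0 0 1;0 -0.275 0 0 0 0 1;0 -0.275 0 0 0 0 1;0 -0.275 0 0 0 0 1;0 -0.275 0 0 0 0 1"}}

```text
clock: 7.08
eef_pos: [514.0, -127.1, 91.0]
tool_rot: [3.136, -0.002, 0.118]
force: [2.0, -6.5, 2.4]
width: 18.9
gripper_force: 61.4
```

Request:
{"fn": "move_arm", "kwargs": {"rows": "0 0 0 0 0 0 -0.2;0 0 0 0 0 0 -0.2;0 0 0 0 0 0 -0.5;0 0 0 0 0 0 -0.5;0 0 -0.1 0 0 0 -0.5;0 0 -0.2 0 0 0 -1;0 0 -0.3 0 0 0 -1;0 0 -0.4 0 0 0 -1;0 0 -0.4 0 0 0 -1"}}

```text
clock: 7.83
eef_pos: [515.4, -126.3, 215.2]
tool_rot: [3.139, -0.008, 0.119]
force: [1.1, -1.0, -0.9]
width: 85.6
gripper_force: 0.0
```

```bash
cat >> h.py <<'E'
def look():
    t=shot("top"); s=shot("scene"); B=((105,120,60),(125,255,255))
    for x in blobs(t,*B,40,(60,155,285,400))[0]: print("top",x[0],x[1],np.round(onz(t,*x[0],65),1))
    for x in blobs(s,*B,60,(370,200,600,360))[0]: print("scene",x[0],x[1],np.round(onz(s,x[0][0],x[0][1]-1,60),1))
    print("lock",[np.round(onz(t,*x[0],104),1) for x in blobs(t,(6,170,120),(16,255,255),12,(300,205,380,245))[0]])
    return t,s
E
python3 - <<'E'
from h import *
look(); goal((420,100,200,96),(417,257,180,96))
E
```

```text
top (np.float64(121.7), np.float64(161.1)) 429 [750.9 562.3  65. ]
top (np.float64(199.4), np.float64(198.0)) 124 [621.6 293.2  65. ]
top (np.float64(210.6), np.float64(261.8)) 133 [415.2 254.7  65. ]
scene (np.float64(440.0), np.float64(243.1)) 149 [419.8 257.8  60. ]
scene (np.float64(406.5), np.float64(286.3)) 193 [626.9 296.3  60. ]
lock []
[-0.219 -0.781  0.037] [ 0.001 -0.001 -0.99 ] rows 12.4
[-0.167 -1.302  0.105] [ 0.001 -0.001 -0.99 ] rows 12.4
```

Request:
{"fn": "move_arm", "kwargs": {"rows": "-0.2 -0.95 0.06 0 0 -0.97 -1;-0.2 -0.95 0.06 0 0 -0.97 -1;-0.2 -0.95 0.06 0 0 -0.97 -1;-0.2 -0.95 0.06 0 0 -0.97 -1;-0.2 -0.95 0.06 0 0 -0.97 -1;-0.2 -0.95 0.06 0 0 -0.97 -1;-0.2 -0.95 0.06 0 0 -0.97 -1;-0.2 -0.95 0.06 0 0 -0.97 -1;-0.2 -0.95 0.06 0 0 -0.97 -1;-0.2 -0.95 0.06 0 0 -0.97 -1;-0.2 -0.95 0.06 0 0 -0.97 -1;-0.2 -0.95 0.06 0 0 -0.97 -1"}}

```text
clock: 8.93
eef_pos: [418.0, 150.7, 191.2]
tool_rot: [-3.138, 0.001, 1.626]
force: [-1.6, -0.0, 0.1]
width: 85.4
gripper_force: 0.0
```

Run:
```python
from h import *
goal((417.5,256.5,150,96.45),(417.5,256.5,36,96.45))
```

```text
[0.352 0.018 0.137] [-0.002  0.    -0.036] rows 2.7
[0.352 0.02  0.517] [-0.002  0.    -0.036] rows 4.5
```

Request:
{"fn": "move_arm", "kwargs": {"rows": "0.35 0.019 0.13 0 0 -0.036 -1;0.35 0.019 0.13 0 0 -0.036 -1;0.35 0.019 0.13 0 0 -0.036 -1;0.35 0.019 0.13 0 0 -0.036 -1;0.35 0.019 0.2 0 0 -0.036 -1;0.35 0.019 0.3 0 0 -0.036 -1;0.35 0.019 0.4 0 0 -0.036 -1;0.35 0.019 0.48 0 0 -0.036 -1;0.35 0.019 0.515 0 0 -0.036 -1;0.35 0.019 0.515 0 0 -0.036 -1;0.35 0.019 0.515 0 0 -0.036 -1"}}

```text
clock: 9.85
eef_pos: [419.7, 255.0, 37.7]
tool_rot: [-3.14, 0.001, 1.675]
force: [0.7, 0.1, 0.3]
width: 85.5
gripper_force: 0.0
```

Request:
{"fn": "move_arm", "kwargs": {"rows": "0 0 0 0 0 0 0;0 0 0 0 0 0 0;0 0 0 0 0 0 1;0 0 0 0 0 0 1;0 0 0 0 0 0 1;0 0 0 0 0 0 1;0 0 0 0 0 0 1;0 0 0 0 0 0 1"}}

```text
clock: 10.52
eef_pos: [420.3, 256.0, 39.5]
tool_rot: [3.141, -0.001, 1.676]
force: [-1.8, -0.1, 8.9]
width: 48.3
gripper_force: 60.6
```

Run:
```python
from h import *
s=read_state();p=s["eef_pos"];print(p)
goal((p[0],p[1],150,96.45),(540,60,150,96.45))
```

```text
[420.31103196 256.0155359   39.52094147]
[ 0.     0.    -0.368] [ 0.001 -0.001 -0.005] rows 2.6
[-0.691  0.329 -0.369] [ 0.001 -0.001 -0.005] rows 6.1
```

Request:
{"fn": "move_arm", "kwargs": {"rows": "0 0 -0.05 0 0 0 1;0 0 -0.12 0 0 0 1;0 0 -0.2 0 0 0 1;0 0 -0.3 0 0 0 1;0 0 -0.37 0 0 0 1;0 0 -0.37 0 0 0 1;0 0 -0.37 0 0 0 1"}}

```text
clock: 11.1
eef_pos: [420.6, 256.3, 150.3]
tool_rot: [3.139, -0.002, 1.676]
force: [-0.2, -0.2, -1.3]
width: 48.1
gripper_force: 62.8
```

Run:
```python
from h import *
a=np.radians(6.45)
for yl in(-100.5,-33.5,33.5,100.5): print(629.7-np.sin(a)*yl,-156.1+np.cos(a)*yl)
s=read_state();p=s["eef_pos"];print(p,s["width"])
goal((540,60,150,96.45),(619,-56,150,96.45))
```

```text
640.9897796340343 -255.96386171090592
633.4632598780115 -189.38795390363532
625.9367401219886 -122.81204609636468
618.4102203659658 -56.23613828909407
[420.61733012 256.28990533 150.30902694] 48.07426282987602
[-0.693  0.327  0.001] [ 0.002 -0.001 -0.005] rows 5.5
[-1.105  0.548  0.   ] [ 0.002 -0.001 -0.005] rows 8.9
```

Run:
```python
from h import *
s=shot("scene")
hsv=cv2.cvtColor(s["img"],cv2.COLOR_RGB2HSV)
m=cv2.inRange(hsv,np.array((105,120,60)),np.array((125,255,255))); n,l,st,c=cv2.connectedComponentsWithStats(m)
i=l[int(205),int(292)]; 
i=[j for j in range(1,n) if abs(c[j][0]-294)<5 and abs(c[j][1]-208)<5][0]
W=np.array([onz(s,u,v,68)[:2] for v,u in np.argwhere(l==i)],np.float32); print(cv2.minAreaRect(W))
goal((540,60,150,96.45))
```

```text
((640.6912231445312, -147.6480712890625), (79.23592376708984, 279.3486633300781), 6.354729652404785)
[-0.691  0.33  -0.003] [ 0.    -0.    -0.005] rows 5.5
```

Request:
{"fn": "move_arm", "kwargs": {"rows": "-0.1 0.045 0 0 0 0 1;-0.2 0.095 0 0 0 0 1;-0.3 0.14 0 0 0 0 1;-0.4 0.19 0 0 0 0 1;-0.5 0.24 0 0 0 0 1;-0.6 0.28 0 0 0 0 1;-0.69 0.33 0 0 0 0 1;-0.69 0.33 0 0 0 0 1;-0.69 0.33 0 0 0 0 1"}}

```text
clock: 11.9
eef_pos: [540.1, 57.5, 147.4]
tool_rot: [-3.139, 0.001, 1.671]
force: [-0.5, 0.8, -2.6]
width: 48.1
gripper_force: 62.8
```

Run:
```python
from h import *
s=read_state();p=s["eef_pos"];print(p,s["width"])
goal((621.5,-54,150,96.45),(621.5,-54,95,96.45))
```

```text
[540.10267427  57.52523368 147.39609918] 48.147633816341774
[-0.397  0.233 -0.009] [-0.002  0.001 -0.008] rows 3.3
[-0.397  0.233  0.174] [-0.002  0.001 -0.008] rows 3.5
```

Request:
{"fn": "move_arm", "kwargs": {"rows": "-0.1 0.06 0 0 0 0 1;-0.2 0.12 0 0 0 0 1;-0.3 0.18 0 0 0 0 1;-0.397 0.233 0 0 0 0 1;-0.397 0.233 0 0 0 0 1;-0.397 0.233 0 0 0 0 1;-0.397 0.233 0 0 0 0 1"}}

```text
clock: 12.48
eef_pos: [620.7, -49.0, 147.4]
tool_rot: [-3.138, -0.002, 1.677]
force: [-0.8, 1.0, -1.9]
width: 48.2
gripper_force: 62.9
```

Run:
```python
from h import *
s=read_state();p=s["eef_pos"];print(p,s["width"],s["gripper_force"])
goal((621.5,-54,112,96.45),(621.5,-54,95,96.45))
d=shot("scene"); u,v=map(int,proj(d,(621,-54,90)))
c=cv2.resize(d["img"][v-50:v+50,u-60:u+60],None,fx=5,fy=5,interpolation=cv2.INTER_CUBIC)
cv2.imwrite("pics/d.png",c[:,:,::-1])
```

```text
[620.68287925 -49.04149832 147.41730516] 48.16245495163331 62.86283612251282
[-0.017  0.001  0.118] [-0.002 -0.002 -0.004] rows 0.9
[-0.017  0.002  0.175] [-0.002 -0.002 -0.004] rows 1.3
```

View pics/d.png

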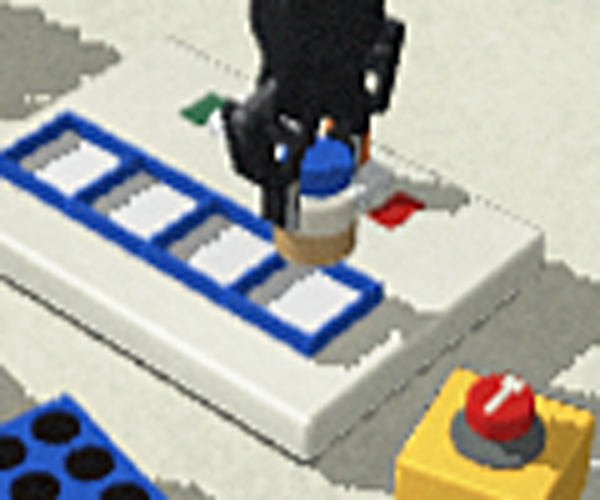

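The jar hangs clear above pocket 3 and the lock sits by the red patch. Jar base centre is at crop (316,245) and the pocket-3 floor centre at (318,297), so I'll compare the two in this camera.

Run:
```python
from h import *
d=shot("scene"); u,v=map(int,proj(d,(621,-54,90)))
f=lambda x,y:(u-60+x/5-.5,v-50+y/5-.5)
z=read_state()["eef_pos"][2]-39.5
print("jar",onz(d,*f(316,246),z),"cap top",onz(d,*f(326,152),z+65))
for p in((378,293),(310,352),(276,263),(208,312)): print("corner", onz(d,*f(*p),68))
# pocket 3 outline
c=[onz(d,*f(*p),68) for p in((372,292),(308,347),(276,268),(213,314))]; print("pocket",np.mean(c,0))
```

```text
jar [625.51270645 -42.01947162 108.53599361] cap top [617.37040193 -44.5519197  173.53599361]
corner [593.64987202 -19.04399382  68.        ]
corner [661.5491329   -7.77403432  68.        ]
corner [620.68345287 -81.51607151  68.        ]
corner [682.62962941 -75.03264151  68.        ]
pocket [640.16732174 -45.89429827  68.        ]
```

Request:
{"fn": "move_arm", "kwargs": {"rows": "-0.02 -0.003 0.03 0 0 0 1;-0.02 -0.003 0.06 0 0 0 1;-0.02 -0.003 0.09 0 0 0 1;-0.02 -0.003 0.11 0 0 0 1;-0.02 -0.003 0.125 0 0 0 1;-0.02 -0.003 0.135 0 0 0 1;-0.02 -0.003 0.135 0 0 0 1"}}

```text
clock: 13.17
eef_pos: [621.5, -57.0, 107.6]
tool_rot: [-3.14, -0.0, 1.676]
force: [0.6, -0.0, -1.5]
width: 47.9
gripper_force: 62.9
```

Request:
{"fn": "move_arm", "kwargs": {"rows": "0.006 0 0.01 0 0 0 1;0.006 0 0.02 0 0 0 1;0.006 0 0.028 0 0 0 1;0.006 0 0.035 0 0 0 1;0.006 0 0.035 0 0 0 1"}}

```text
clock: 13.58
eef_pos: [621.5, -55.3, 97.6]
tool_rot: [-3.141, -0.0, 1.676]
force: [-0.2, -0.3, -1.6]
width: 47.7
gripper_force: 62.9
```

Request:
{"fn": "move_arm", "kwargs": {"rows": "0 0 0.006 0 0 0 1;0 0 0.012 0 0 0 1;0 0 0.016 0 0 0 1;0 0 0.016 0 0 0 1"}}

```text
clock: 13.92
eef_pos: [621.9, -55.4, 93.7]
tool_rot: [3.141, -0.0, 1.676]
force: [-1.1, 0.4, 2.5]
width: 48.0
gripper_force: 63.4
```

Request:
{"fn": "move_arm", "kwargs": {"rows": "0 0 0 0 0 0 -0.3;0 0 0 0 0 0 -0.3;0 0 0 0 0 0 -0.6;0 0 0 0 0 0 -0.6;0 0 -0.08 0 0 0 -0.6;0 0 -0.16 0 0 0 -0.6;0 0 -0.24 0 0 0 -0.6;0 0 -0.24 0 0 0 1;0 0 -0.24 0 0 0 1;0 0 -0.24 0 0 0 1;0 0 -0.24 0 0 0 1;0 0 -0.24 0 0 0 1"}}

```text
clock: 14.92
eef_pos: [621.0, -55.2, 164.0]
tool_rot: [-3.139, -0.0, 1.676]
force: [0.1, 0.1, 0.4]
width: 7.7
gripper_force: 0.0
```

Run:
```python
from h import *
s=read_state();p=s["eef_pos"];print(p,s["width"],s["gripper_force"])
goal((621.5,-54,130,96.45))
d=shot("scene"); u,v=map(int,proj(d,(621,-54,90)))
c=cv2.resize(d["img"][v-50:v+50,u-60:u+60],None,fx=5,fy=5,interpolation=cv2.INTER_CUBIC)
cv2.imwrite("pics/e.png",c[:,:,::-1])
look()
```

```text
[621.02777165 -55.20536544 163.96662835] 7.714614797791774 0.0
[0.004 0.002 0.113] [-0.001 -0.    -0.005] rows 0.8
top (np.float64(121.8), np.float64(161.1)) 433 [750.9 562.   65. ]
top (np.float64(199.5), np.float64(198.0)) 124 [621.6 292.8  65. ]
scene (np.float64(406.5), np.float64(286.3)) 192 [626.9 296.3  60. ]
lock [array([ 511.5, -128.9,  104. ])]
```

View pics/e.png

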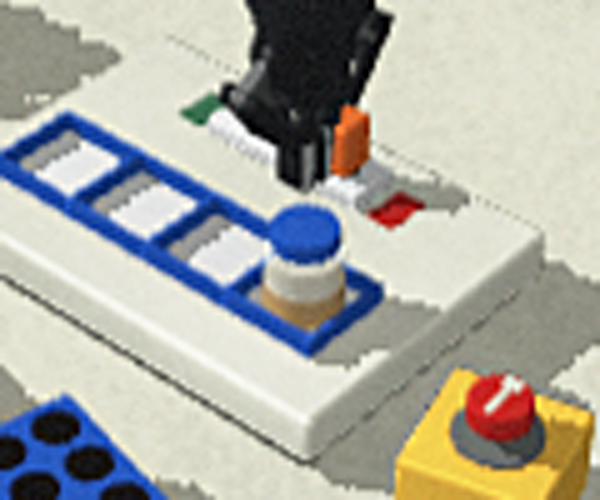

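The jar stands in pocket 3 and the lock sits at the red end. Next I press the cap.

Request:
{"fn": "move_arm", "kwargs": {"rows": "0.003 0 0.05 0 0 0 1;0.003 0 0.085 0 0 0 1;0.003 0 0.1 0 0 0 1;0.003 0 0.11 0 0 0 1;0.003 0 0.116 0 0 0 1;0.003 0 0.12 0 0 0 1;0.003 0 0.122 0 0 0 1;0.003 0 0.122 0 0 0 1"}}

```text
clock: 15.73
eef_pos: [621.5, -54.4, 129.0]
tool_rot: [-3.141, -0.0, 1.675]
force: [-1.9, -0.5, 4.1]
width: 0.4
gripper_force: 1.8
```

Request:
{"fn": "move_arm", "kwargs": {"rows": "0 0 0.005 0 0 0 1;0 0 0.01 0 0 0 1;0 0 0.013 0 0 0 1;0 0 0.013 0 0 0 1"}}

```text
clock: 16.07
eef_pos: [621.3, -54.4, 128.5]
tool_rot: [3.141, -0.001, 1.675]
force: [-10.3, 1.6, 27.2]
width: -0.0
gripper_force: 13.5
```

Request:
{"fn": "move_arm", "kwargs": {"rows": "0 0 -0.06 0 0 0 1;0 0 -0.2 0 0 0 1;0 0 -0.25 0 0 0 0;0.1 0 -0.25 0 0 0 -1;1 -0.15 -0.25 0 0 0 -1;1 -0.15 -0.25 0 0 0 -1;1 -0.15 -0.25 0 0 0 -1;1 -0.15 -0.25 0 0 0 -1;1 -0.15 -0.25 0 0 0 -1;1 -0.15 -0.25 0 0 0 -1;1 -0.15 -0.25 0 0 0 -1;1 -0.15 -0.25 0 0 0 -1"}}

```text
clock: 17.07
eef_pos: [543.3, 248.0, 199.5]
tool_rot: [3.141, -0.005, 1.686]
force: [-0.3, 0.6, 0.2]
width: 85.5
gripper_force: 0.0
```

Run:
```python
from h import *
look(); goal((624.5,295,150,96.45),(624.5,295,36,96.45))
```

```text
top (np.float64(121.8), np.float64(161.1)) 429 [750.9 562.   65. ]
scene (np.float64(406.5), np.float64(286.3)) 192 [626.9 296.3  60. ]
lock [array([ 511.5, -128.9,  104. ])]
[0.152 0.28  0.166] [ 0.001 -0.    -0.003] rows 2.6
[0.152 0.28  0.546] [ 0.001 -0.    -0.003] rows 4.6
```

Request:
{"fn": "move_arm", "kwargs": {"rows": "0.152 0.28 0.1 0 0 0 -1;0.152 0.28 0.1 0 0 0 -1;0.152 0.28 0.1 0 0 0 -1;0.152 0.28 0.1 0 0 0 -1;0.152 0.28 0.2 0 0 0 -1;0.152 0.28 0.3 0 0 0 -1;0.152 0.28 0.4 0 0 0 -1;0.152 0.28 0.48 0 0 0 -1;0.152 0.28 0.53 0 0 0 -1;0.152 0.28 0.54 0 0 0 -1;0.152 0.28 0.54 0 0 0 -1"}}

```text
clock: 18.08
eef_pos: [624.5, 291.7, 37.4]
tool_rot: [-3.141, 0.001, 1.674]
force: [-0.4, 0.3, 1.6]
width: 85.4
gripper_force: 0.0
```

Request:
{"fn": "move_arm", "kwargs": {"rows": "0 0 0 0 0 0 0;0 0 0 0 0 0 0;0 0 0 0 0 0 1;0 0 0 0 0 0 1;0 0 0 0 0 0 1;0 0 0 0 0 0 1;0 0 0 0 0 0 1;0 0 0 0 0 0 1"}}

```text
clock: 18.75
eef_pos: [625.6, 293.8, 40.0]
tool_rot: [3.139, -0.001, 1.676]
force: [-0.9, -0.4, 6.6]
width: 47.6
gripper_force: 62.3
```

Request:
{"fn": "move_arm", "kwargs": {"rows": "0 0 -0.05 0 0 0 1;0 0 -0.12 0 0 0 1;0 0 -0.2 0 0 0 1;0 0 -0.3 0 0 0 1;0 0 -0.37 0 0 0 1;0 0 -0.37 0 0 0 1;0 0 -0.37 0 0 0 1"}}

```text
clock: 19.33
eef_pos: [625.1, 293.8, 150.9]
tool_rot: [3.138, -0.001, 1.676]
force: [-0.2, -0.9, -3.0]
width: 48.2
gripper_force: 62.4
```

Run:
```python
from h import *
s=read_state();p=s["eef_pos"];print(p,s["width"])
t,s=look()
goal((590,0,155,96.45))
```

```text
[625.08888303 293.77342551 150.93067554] 48.24662563985443
top (np.float64(120.4), np.float64(161.1)) 395 [751.1 566.9  65. ]
scene (np.float64(416.3), np.float64(258.4)) 108 [523.2 249.5  60. ]
lock [array([ 511.5, -128.9,  104. ])]
[-0.96  -0.213 -0.023] [-0.001  0.    -0.005] rows 7.1
```

Request:
{"fn": "move_arm", "kwargs": {"rows": "-0.08 -0.05 0 0 0 0 1;-0.18 -0.11 0 0 0 0 1;-0.28 -0.17 0 0 0 0 1;-0.38 -0.23 0 0 0 0 1;-0.48 -0.28 0 0 0 0 1;-0.58 -0.34 0 0 0 0 1;-0.68 -0.4 0 0 0 0 1;-0.738 -0.431 0 0 0 0 1;-0.738 -0.431 0 0 0 0 1;-0.738 -0.431 0 0 0 0 1"}}

```text
clock: 20.27
eef_pos: [517.8, 58.3, 147.8]
tool_rot: [-3.139, 0.0, 1.673]
force: [0.0, 0.8, -2.2]
width: 47.8
gripper_force: 62.5
```

Run:
```python
from h import *
s=read_state();p=s["eef_pos"];print(p,s["width"],s["gripper_force"],s["force"])
goal((636.5,-189,150,96.45))
```

```text
[517.77838432  58.33788824 147.81809213] 47.831172055069096 62.513405084609985 [ 0.04828693  0.77206109 -2.20681176]
[-0.86   0.31  -0.008] [-0.002  0.    -0.007] rows 6.6
```

Request:
{"fn": "move_arm", "kwargs": {"rows": "-0.02 0.01 -0.08 0 0 0 1;-0.1 0.04 -0.13 0 0 0 1;-0.2 0.07 -0.13 0 0 0 1;-0.3 0.11 -0.13 0 0 0 1;-0.4 0.145 -0.13 0 0 0 1;-0.5 0.18 -0.13 0 0 0 1;-0.6 0.22 -0.13 0 0 0 1;-0.7 0.25 -0.13 0 0 0 1;-0.8 0.29 -0.1 0 0 0 1;-0.86 0.31 -0.05 0 0 0 1;-0.86 0.31 -0.03 0 0 0 1;-0.86 0.31 -0.03 0 0 0 1"}}

```text
clock: 21.27
eef_pos: [637.4, -186.4, 154.3]
tool_rot: [-3.137, -0.002, 1.675]
force: [-0.5, 1.6, -2.4]
width: 48.3
gripper_force: 62.9
```

Run:
```python
from h import *
s=read_state();p=s["eef_pos"];print(p,s["width"],s["gripper_force"])
goal((636.8,-188.5,112,96.45),(636.8,-188.5,97,96.45))
d=shot("scene"); u,v=map(int,proj(d,(631,-120,90)))
c=cv2.resize(d["img"][v-50:v+50,u-60:u+60],None,fx=5,fy=5,interpolation=cv2.INTER_CUBIC)
cv2.imwrite("pics/f.png",c[:,:,::-1])
```

```text
[ 637.40393931 -186.38855775  154.32709551] 48.27521502820744 62.90079474449158
[-0.007 -0.002  0.141] [-0.003 -0.002 -0.005] rows 1.0
[-0.007 -0.002  0.191] [-0.003 -0.002 -0.005] rows 1.4
```

View pics/f.png

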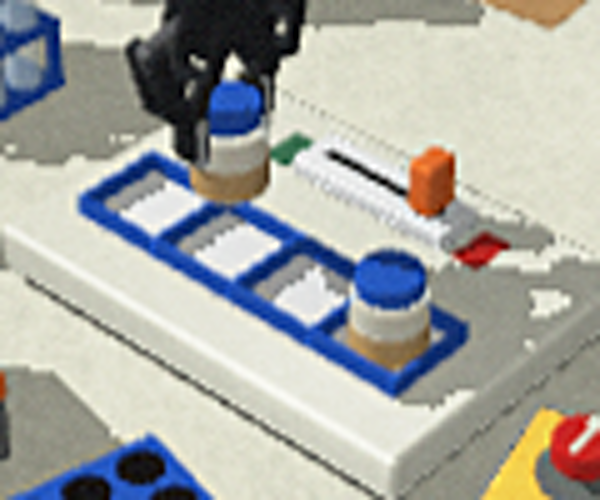

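Jar B hangs above pocket 1 and is still upright. Jar A stands in pocket 3 with its cap home. I lower B.

Request:
{"fn": "move_arm", "kwargs": {"rows": "-0.005 -0.002 0.04 0 0 0 1;-0.005 -0.002 0.08 0 0 0 1;-0.005 -0.002 0.11 0 0 0 1;-0.005 -0.002 0.135 0 0 0 1;-0.005 -0.002 0.15 0 0 0 1;-0.005 -0.002 0.165 0 0 0 1;-0.005 -0.002 0.175 0 0 0 1;-0.005 -0.002 0.185 0 0 0 1;-0.005 -0.002 0.185 0 0 0 1"}}

```text
clock: 22.07
eef_pos: [637.7, -188.8, 101.8]
tool_rot: [-3.141, -0.0, 1.675]
force: [-0.4, -0.2, -2.0]
width: 48.2
gripper_force: 62.9
```

Request:
{"fn": "move_arm", "kwargs": {"rows": "0 0 0.008 0 0 0 1;0 0 0.016 0 0 0 1;0 0 0.022 0 0 0 1;0 0 0.028 0 0 0 1;0 0 0.028 0 0 0 1"}}

```text
clock: 22.48
eef_pos: [638.0, -188.8, 94.0]
tool_rot: [3.141, 0.0, 1.675]
force: [0.1, 0.1, -0.3]
width: 47.9
gripper_force: 63.0
```

Request:
{"fn": "move_arm", "kwargs": {"rows": "0 0 0.004 0 0 0 1;0 0 0.004 0 0 0 1;0 0 0.004 0 0 0 -0.3;0 0 0.004 0 0 0 -0.3;0 0 0.004 0 0 0 -0.6;0 0 0.004 0 0 0 -0.6;0 0 -0.08 0 0 0 -0.6;0 0 -0.16 0 0 0 -0.6;0 0 -0.24 0 0 0 -0.6;0 0 -0.24 0 0 0 1;0 0 -0.24 0 0 0 1;0 0 -0.24 0 0 0 1"}}

```text
clock: 23.48
eef_pos: [637.5, -188.5, 165.2]
tool_rot: [-3.141, -0.001, 1.676]
force: [0.5, -0.0, -0.7]
width: 32.7
gripper_force: 0.0
```

Run:
```python
from h import *
s=read_state();p=s["eef_pos"];print(p,s["width"],s["gripper_force"])
goal((637.5,-187.5,129,96.45))
d=shot("scene"); u,v=map(int,proj(d,(631,-120,90)))
c=cv2.resize(d["img"][v-50:v+50,u-60:u+60],None,fx=5,fy=5,interpolation=cv2.INTER_CUBIC)
cv2.imwrite("pics/g.png",c[:,:,::-1])
```

```text
[ 637.48939449 -188.46014173  165.15942783] 32.6874125546597 0.0
[0.003 0.    0.121] [-0.001 -0.    -0.005] rows 0.9
```

View pics/g.png

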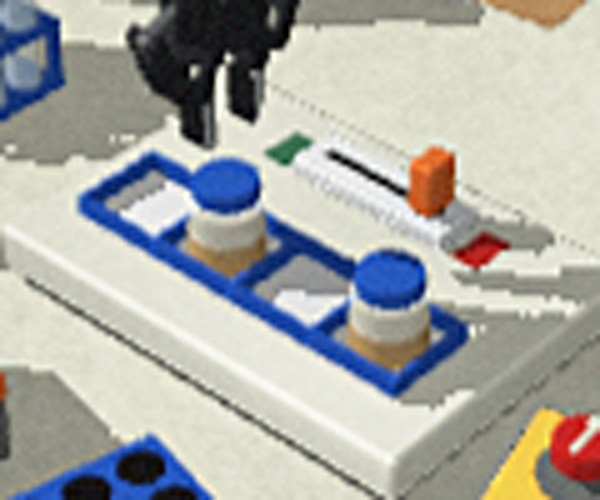

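Both jars stand upright, one each in pockets 1 and 3. I press B's cap.

Request:
{"fn": "move_arm", "kwargs": {"rows": "0.003 0 0 0 0 0 1;0.003 0 0 0 0 0 1;0.003 0 0.05 0 0 0 1;0.003 0 0.085 0 0 0 1;0.003 0 0.1 0 0 0 1;0.003 0 0.11 0 0 0 1;0.003 0 0.118 0 0 0 1;0.003 0 0.123 0 0 0 1;0.003 0 0.126 0 0 0 1;0.003 0 0.126 0 0 0 1"}}

```text
clock: 24.37
eef_pos: [637.5, -187.8, 128.9]
tool_rot: [-3.141, -0.001, 1.675]
force: [-3.4, 1.7, 5.9]
width: -0.1
gripper_force: 2.7
```

Request:
{"fn": "move_arm", "kwargs": {"rows": "0 0 0.005 0 0 0 1;0 0 0.01 0 0 0 1;0 0 0.013 0 0 0 1;0 0 0.013 0 0 0 1"}}

```text
clock: 24.7
eef_pos: [637.6, -187.8, 128.6]
tool_rot: [3.141, -0.001, 1.675]
force: [-9.9, 2.8, 25.9]
width: 0.3
gripper_force: 12.9
```

Request:
{"fn": "move_arm", "kwargs": {"rows": "0 0 -0.06 0 0 0 1;0 0 -0.2 0 0 0 0;0 0 -0.3 0 0 0 -1;0 0 -0.3 0 0 0 -1;0 0 -0.3 0 0 0 -1;0 0 -0.3 0 0 0 -1;0 0 -0.3 0 0 0 -1;0 0 -0.3 0 0 0 -1"}}

```text
clock: 25.37
eef_pos: [637.1, -187.5, 212.5]
tool_rot: [-3.139, -0.001, 1.676]
force: [0.6, 0.4, -0.1]
width: 83.1
gripper_force: 0.0
```

Run:
```python
from h import *
s=shot("scene"); t=shot("top")
for d,bx in((s,(230,170,345,230)),(t,(285,160,395,215))): print([(x[0],x[1]) for x in blobs(d,(105,120,60),(125,255,255),50,bx)[0]])
for P in ((621.5,-54.5),(638,-188)): print(proj(s,(*P,114)),proj(s,(*P,119)))
goal((514,-127,215,6.45))
cv2.imwrite("pics/h.png",cv2.resize(s["img"][150:250,230:350],None,fx=5,fy=5,interpolation=cv2.INTER_CUBIC)[:,:,::-1])
```

```text
[((np.float64(238.6), np.float64(175.6)), 98), ((np.float64(295.0), np.float64(206.1)), 798)]
[((np.float64(305.8), np.float64(193.9)), 139)]
(np.float64(317.85071716577255), np.float64(206.75772209768982)) (np.float64(317.88982262818786), np.float64(205.46030244928787))
(np.float64(284.8472376044542), np.float64(189.0054532221633)) (np.float64(284.8154493194996), np.float64(187.7285236271096))
[ 0.244 -0.388 -0.006] [-0.001  0.001  0.995] rows 12.5
```

View pics/h.png

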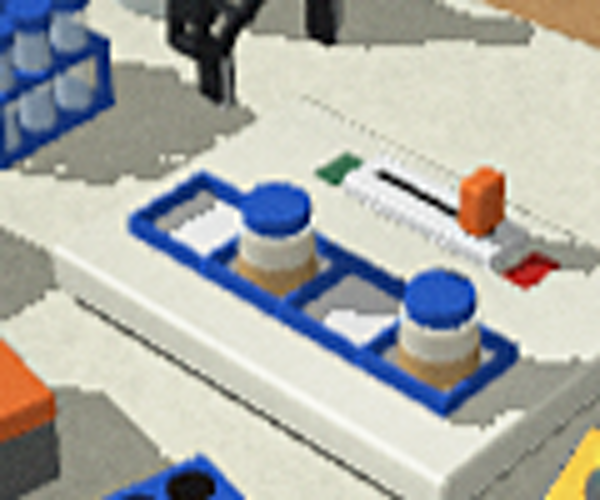

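Both jars are seated with caps home, and the lock is still at the red end. Next I slide the lock back.

Request:
{"fn": "move_arm", "kwargs": {"rows": "0.244 -0.388 0 0 0 0.95 -1;0.244 -0.388 0 0 0 0.95 -1;0.244 -0.388 0 0 0 0.95 -1;0.244 -0.388 0 0 0 0.95 -1;0.244 -0.388 0 0 0 0.95 -1;0.244 -0.388 0 0 0 0.95 -1;0.244 -0.388 0 0 0 0.95 -1;0.244 -0.388 0 0 0 0.95 -1;0.244 -0.388 0 0 0 0.95 -1;0.244 -0.388 0 0 0 0.95 -1;0.244 -0.388 0 0 0 0.95 -1;0.244 -0.388 0 0 0 0.95 -1"}}

```text
clock: 26.47
eef_pos: [514.3, -127.1, 213.7]
tool_rot: [3.142, 0.001, 0.177]
force: [0.9, 0.9, 0.1]
width: 85.4
gripper_force: 0.0
```

Run:
```python
from h import *
goal((514,-127,130,6.45),(514,-127,91,6.45))
```

```text
[-0.001 -0.001  0.279] [0.    0.    0.041] rows 2.0
[-0.001 -0.001  0.409] [0.    0.    0.041] rows 2.9
```

Request:
{"fn": "move_arm", "kwargs": {"rows": "0 0 0.1 0 0 0.04 -1;0 0 0.2 0 0 0.04 -1;0 0 0.28 0 0 0.04 -1;0 0 0.35 0 0 0.04 -1;0 0 0.4 0 0 0.04 -1;0 0 0.41 0 0 0.04 -1;0 0 0.41 0 0 0.04 1;0 0 0.41 0 0 0.04 1;0 0 0.41 0 0 0.04 1;0 0 0.41 0 0 0.04 1;0 0 0.41 0 0 0.04 1;0 0 0.41 0 0 0.04 1"}}

```text
clock: 27.47
eef_pos: [514.9, -127.2, 92.0]
tool_rot: [-3.142, -0.001, 0.12]
force: [-0.3, 1.1, 2.8]
width: 19.3
gripper_force: 58.4
```

Request:
{"fn": "move_arm", "kwargs": {"rows": "0 0.04 0 0 0 0 1;0 0.08 0 0 0 0 1;0 0.12 0 0 0 0 1;0 0.16 0 0 0 0 1;0 0.2 0 0 0 0 1;0 0.24 0 0 0 0 1;0 0.265 0 0 0 0 1;0 0.277 0 0 0 0 1;0 0.277 0 0 0 0 1;0 0.277 0 0 0 0 1;0 0.277 0 0 0 0 1"}}

```text
clock: 28.38
eef_pos: [523.8, -206.9, 92.0]
tool_rot: [-3.136, 0.0, 0.121]
force: [-3.4, 5.9, 11.1]
width: 19.0
gripper_force: 60.3
```

Moved back 80.2 mm, against the end stop. I release, rise and go to the mushroom head.

Request:
{"fn": "move_arm", "kwargs": {"rows": "0 0 0 0 0 0 -0.2;0 0 0 0 0 0 -0.2;0 0 0 0 0 0 -0.5;0 0 0 0 0 0 -0.5;0 0 -0.1 0 0 0 -0.5;0 0 -0.2 0 0 0 -0.5;0 0 -0.3 0 0 0 -0.5;0 0 -0.4 0 0 0 -0.5;0 0 -0.4 0 0 0 -0.5"}}

```text
clock: 29.13
eef_pos: [527.1, -212.3, 216.4]
tool_rot: [3.136, -0.008, 0.12]
force: [1.6, -0.7, 0.2]
width: 64.2
gripper_force: 0.0
```

Run:
```python
from h import *
t,s=look()
goal((619,107,200,140-180),(619,107,200,140))
```

```text
top (np.float64(121.8), np.float64(161.1)) 427 [750.9 562.   65. ]
lock []
[ 0.438 -1.012  0.04 ] [ 0.    -0.002  0.521] rows 7.9
[ 0.438 -1.012  0.04 ] [ 0.002  0.    -1.479] rows 18.6
```

Request:
{"fn": "move_arm", "kwargs": {"rows": "0.3 -0.7 0.03 0 0 -0.95 -0.5;0.3 -0.7 0.03 0 0 -0.95 -0.5;0.3 -0.7 0.03 0 0 -0.95 -0.5;0.3 -0.7 0.03 0 0 -0.95 -0.5;0.3 -0.7 0.03 0 0 -0.95 -0.5;0.3 -0.7 0.03 0 0 -0.95 -0.5;0.3 -0.7 0.03 0 0 -0.95 -0.5;0.3 -0.7 0.03 0 0 -0.95 -0.5;0.3 -0.7 0.03 0 0 -0.95 -0.5;0.3 -0.7 0.03 0 0 -0.95 -0.5;0.3 -0.7 0.03 0 0 -0.95 -0.5;0.3 -0.7 0.03 0 0 -0.95 -0.5"}}

```text
clock: 30.23
eef_pos: [587.5, 9.7, 200.3]
tool_rot: [-3.139, -0.0, 1.619]
force: [0.5, -0.9, -0.5]
width: 63.9
gripper_force: 0.0
```

Run:
```python
from h import *
t,s=look()
goal((619,107,180,140),(619,107,93,140))
```

```text
top (np.float64(121.8), np.float64(161.1)) 432 [750.9 562.   65. ]
lock [array([ 520.1, -207.6,  104. ])]
[0.32  0.118 0.068] [-0.001 -0.001 -0.529] rows 6.6
[0.32  0.119 0.358] [-0.001 -0.001 -0.529] rows 6.6
```

Request:
{"fn": "move_arm", "kwargs": {"rows": "0.32 0.118 0.068 0 0 -0.53 -0.7;0.32 0.118 0.068 0 0 -0.53 -0.7;0.32 0.118 0.068 0 0 -0.53 -0.7;0.32 0.118 0.068 0 0 -0.53 -0.7;0.32 0.118 0.068 0 0 -0.53 -0.7;0.32 0.118 0.068 0 0 -0.53 -0.7;0.32 0.118 0.068 0 0 -0.53 -0.7;0.32 0.118 0.068 0 0 -0.53 -0.7;0.32 0.118 0.2 0 0 -0.53 -0.7;0.32 0.118 0.3 0 0 -0.53 -0.7;0.32 0.118 0.35 0 0 -0.53 -0.7;0.32 0.118 0.363 0 0 -0.53 -0.7"}}

```text
clock: 31.33
eef_pos: [616.9, 106.4, 89.1]
tool_rot: [-3.136, -0.005, 2.441]
force: [-0.3, 0.3, -0.3]
width: 72.4
gripper_force: 0.0
```

Request:
{"fn": "move_arm", "kwargs": {"rows": "0 0 0 0 0 0 -0.7;0 0 0 0 0 0 0.1;0 0 0 0 0 0 0.1;0 0 0 0 0 0 1;0 0 0 0 0 0 1;0 0 0 0 0 0 1;0 0 0 0 0 0 1"}}

```text
clock: 31.92
eef_pos: [622.0, 108.3, 94.6]
tool_rot: [3.137, 0.002, 2.445]
force: [4.7, 3.7, 2.1]
width: 36.9
gripper_force: 59.8
```

Request:
{"fn": "move_arm", "kwargs": {"rows": "0 0 0 0 0 0.06 1;0 0 0 0 0 0.12 1;0 0 0 0 0 0.18 1;0 0 0 0 0 0.24 1;0 0 0 0 0 0.24 1"}}

```text
clock: 32.33
eef_pos: [621.4, 107.9, 94.1]
tool_rot: [3.138, 0.001, 2.066]
force: [3.9, 3.3, 2.0]
width: 36.8
gripper_force: 59.9
```

Run:
```python
from h import *
s=read_state(); print(s["eef_pos"],s["force"],s["torque"],s["width"])
d=shot("scene"); u,v=map(int,proj(d,(619,107,85)))
cv2.imwrite("pics/i.png",cv2.resize(d["img"][v-35:v+35,u-40:u+40],None,fx=8,fy=8,interpolation=cv2.INTER_CUBIC)[:,:,::-1])
```

```text
[621.41890828 107.91452916  94.11127046] [3.88786571 3.29241032 2.00103471] [ 0.64424027 -0.80530282 -0.04710937] 36.83943086004303
```

View pics/i.png

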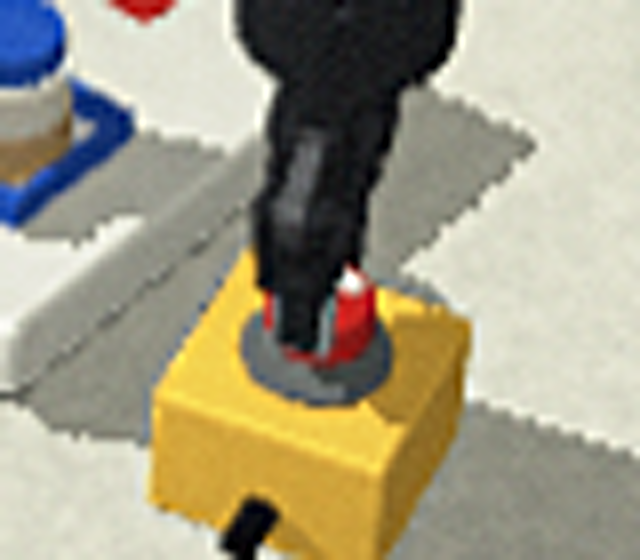

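The jaws hold the head over its full height and the forces are steady. I keep turning.

Request:
{"fn": "move_arm", "kwargs": {"rows": "0 0 0 0 0 0.06 1;0 0 0 0 0 0.12 1;0 0 0 0 0 0.18 1;0 0 0 0 0 0.24 1;0 0 0 0 0 0.3 1;0 0 0 0 0 0.36 1;0 0 0 0 0 0.42 1;0 0 0 0 0 0.48 1;0 0 0 0 0 0.53 1;0 0 0 0 0 0.55 1;0 0 0 0 0 0.55 1;0 0 0 0 0 0.55 1"}}

```text
clock: 33.38
eef_pos: [620.1, 108.0, 93.5]
tool_rot: [-3.141, -0.002, 1.207]
force: [2.5, 3.9, 3.2]
width: 36.9
gripper_force: 60.1
```

Run:
```python
from h import *
s=read_state(); print(2.445-s["tool_rot"][2],s["force"],s["torque"],s["width"])
```

```text
1.2378347133803689 [2.50234821 3.88601921 3.164059  ] [ 1.02487181 -0.44614039 -0.01337242] 36.91786439280302
```

Turned 1.238 rad. I go a little further to reach the stop.

Request:
{"fn": "move_arm", "kwargs": {"rows": "0 0 0 0 0 0.02 1;0 0 0 0 0 0.04 1;0 0 0 0 0 0.04 1;0 0 0 0 0 0.04 1"}}

```text
clock: 33.72
eef_pos: [620.0, 108.1, 93.4]
tool_rot: [-3.141, -0.002, 1.144]
force: [2.2, 4.2, 1.8]
width: 37.0
gripper_force: 60.1
```

Run:
```python
from h import *
s=read_state(); print(2.445-s["tool_rot"][2],s["force"],s["torque"],s["width"])
```

```text
1.3007647468459687 [2.20808034 4.15806956 1.76891895] [ 1.13749623 -0.51201353 -0.06545524] 37.02978951095609
```

Request:
{"fn": "move_arm", "kwargs": {"rows": "0 0 0 0 0 0 0.1;0 0 0 0 0 0 -0.3;0 0 0 0 0 0 -0.5;0 0 0 0 0 0 -0.5;0 0 -0.1 0 0 0 -0.5;0 0 -0.2 0 0 0 -0.5;0 0 -0.3 0 0 0 -0.5;0 0 -0.3 0 0 0 -0.5;0 0 -0.3 0 0 0 -0.5"}}

```text
clock: 34.47
eef_pos: [620.4, 106.1, 184.6]
tool_rot: [3.14, -0.001, 1.141]
force: [-1.3, 0.6, -1.0]
width: 63.6
gripper_force: 0.0
```

Run:
```python
from h import *
d=shot("scene"); u,v=map(int,proj(d,(619,107,85)))
a=d["img"][v-25:v+25,u-25:u+25]; o=cv2.imread("pics/scene0.png")[:,:,::-1][v-25:v+25,u-25:u+25]
cv2.imwrite("pics/j.png",cv2.resize(np.hstack([o,a]),None,fx=8,fy=8,interpolation=cv2.INTER_CUBIC)[:,:,::-1])
import json; print(u,v)
f=lambda x,y:onz(d,u-25+x/8-.5,v-25+y/8-.5,91)
```

```text
357 240
```

View pics/j.png

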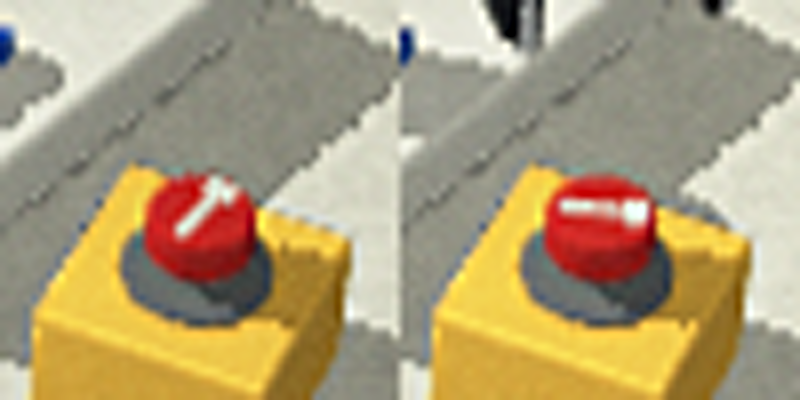

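In the left (before) view the white bar runs from (182,233) to (222,188). In the right (now) view it runs from (562,207) to (638,212).

Run:
```python
from h import *
d=shot("scene")
f=lambda x,y:onz(d,332+x/8-.5,215+y/8-.5,91)[:2]
a=f(222,188)-f(182,233); b=f(238,212)-f(162,207)
A,B=[np.degrees(np.arctan2(v[1],v[0])) for v in(a,b)]; print(A,B,A-B,np.linalg.norm(a),np.linalg.norm(b))
# by colour: white pixels on the head, PCA in world
for nm,im in(("before",cv2.imread("pics/scene0.png")[:,:,::-1]),("now",d["img"])):
    c=im[232:250,348:367].astype(int); m=(c.min(2)>110)&(c.max(2)-c.min(2)<90)
    h=cv2.cvtColor(im,cv2.COLOR_RGB2HSV)
    P=[(u+348,v+232) for v,u in np.argwhere(m) if 236<=v+232<=246 and 350<=u+348<=364]
    W=np.array([onz(d,*p,91)[:2] for p in P]); w=c[[p[1]-232 for p in P],[p[0]-348 for p in P]].sum(1)
    q=np.cov((W).T,aweights=w); e,V=np.linalg.eigh(q); print(nm,len(P),np.degrees(np.arctan2(V[1,1],V[0,1])))
```

```text
-166.97290882737016 132.49915340612594 -299.4720622334961 28.422231828111947 26.941130725408094
before 39 -176.9066986803945
now 44 160.7142239426918
```

The bar turned about 60° (±8°), and I never felt a clear end stop. I re-grip a little back and turn on to the stop.

Run:
```python
from h import *
goal((620,107.5,180,90),(620,107.5,91,90))
```

```text
[0.005 0.003 0.007] [-0.002  0.001 -0.273] rows 3.4
[0.005 0.003 0.304] [-0.002  0.001 -0.273] rows 3.4
```

Request:
{"fn": "move_arm", "kwargs": {"rows": "0.004 0.003 0.007 0 0 -0.273 -0.5;0.004 0.003 0.007 0 0 -0.273 -0.5;0.004 0.003 0.007 0 0 -0.273 -0.5;0.004 0.003 0.1 0 0 -0.273 -0.5;0.004 0.003 0.2 0 0 -0.273 -0.5;0.004 0.003 0.28 0 0 -0.273 -0.5;0.004 0.003 0.304 0 0 -0.273 -0.5;0.004 0.003 0.304 0 0 -0.273 -0.5;0.004 0.003 0.304 0 0 -0.273 -0.5"}}

```text
clock: 35.32
eef_pos: [620.9, 107.3, 91.5]
tool_rot: [-3.14, 0.001, 1.57]
force: [1.0, -0.3, 0.2]
width: 63.9
gripper_force: 0.0
```

Request:
{"fn": "move_arm", "kwargs": {"rows": "0 0 0 0 0 0 0.1;0 0 0 0 0 0 0.1;0 0 0 0 0 0 1;0 0 0 0 0 0 1;0 0 0 0 0 0 1;0 0 0 0 0 0 1;0 0 0 0 0 0 1"}}

```text
clock: 35.9
eef_pos: [621.0, 107.7, 92.3]
tool_rot: [-3.141, -0.0, 1.57]
force: [-3.2, 0.1, 2.9]
width: 37.1
gripper_force: 59.8
```

Run:
```python
from h import *
s=read_state(); print(s["tool_rot"],s["force"],s["torque"],s["width"])
```

```text
[-3.14140948e+00 -1.90844874e-04  1.57037193e+00] [-3.17879794  0.06585234  2.87260718] [-0.07602553  0.58022527  0.03136864] 37.06122670325605
```

Request:
{"fn": "move_arm", "kwargs": {"rows": "0 0 0 0 0 0.05 1;0 0 0 0 0 0.1 1;0 0 0 0 0 0.13 1;0 0 0 0 0 0.13 1;0 0 0 0 0 0.13 1"}}

```text
clock: 36.32
eef_pos: [619.2, 102.9, 91.5]
tool_rot: [-3.138, 0.007, 1.363]
force: [-4.6, -8.8, 3.8]
width: 36.0
gripper_force: 83.6
```

Run:
```python
from h import *
s=read_state(); print(s["tool_rot"],s["force"],s["torque"],s["width"],s["tau"][6])
```

```text
[-3.13842697  0.00658454  1.36333125] [-4.56206289 -8.76360859  3.78900772] [-1.5828418   1.45971336  0.02448971] 36.026955145697414 -0.03300255280919373
```

Request:
{"fn": "move_arm", "kwargs": {"rows": "0 0 0 0 0 0.03 1;0 0 0 0 0 0.05 1;0 0 0 0 0 0.05 1"}}

```text
clock: 36.57
eef_pos: [618.7, 103.0, 91.3]
tool_rot: [-3.138, 0.007, 1.284]
force: [-6.0, -7.9, 2.5]
width: 36.2
gripper_force: 83.6
```

Request:
{"fn": "move_arm", "kwargs": {"rows": "0 0 0 0 0 0 0.1;0 0 0 0 0 0 -0.3;0 0 0 0 0 0 -0.5;0 0 0 0 0 0 -0.5;0 0 -0.1 0 0 0 -0.5;0 0 -0.2 0 0 0 -0.5;0 0 -0.3 0 0 0 -0.5;0 0 -0.3 0 0 0 -0.5;0 0 -0.3 0 0 0 -0.5"}}

```text
clock: 37.32
eef_pos: [623.0, 108.6, 184.1]
tool_rot: [3.137, -0.003, 1.289]
force: [0.4, -0.6, 0.2]
width: 63.9
gripper_force: 0.0
```

Run:
```python
from h import *
d=shot("scene"); u,v=357,240
r=lambda im:im[v-25:v+25,u-25:u+25]
import os
a=r(d["img"]); o=cv2.imread("pics/j.png")[:,:,::-1]
cv2.imwrite("pics/k.png",np.hstack([o[:,400:],cv2.resize(a,None,fx=8,fy=8,interpolation=cv2.INTER_CUBIC)])[:,:,::-1])
print(read_state()["tool_rot"])
```

```text
[ 3.14039260e+00 -1.44416178e-03  1.28847669e+00]
```

View pics/k.png

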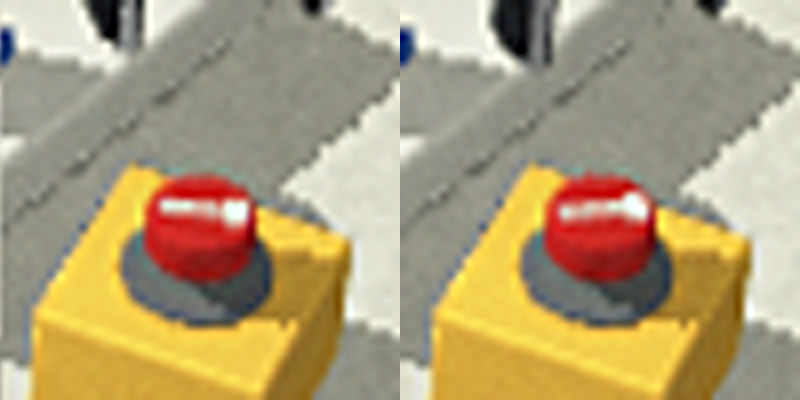

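The bar now runs from (562,213) to (635,203), which is slightly turned back compared with the earlier view. I'll measure both and centre the next grip better; the grips so far put the head at about (620.7,109.4).

```bash
cat >> h.py <<'E'
def bar(im,d):
    h=cv2.cvtColor(np.ascontiguousarray(im),cv2.COLOR_RGB2HSV).astype(float)
    uu,vv=np.meshgrid(np.arange(352,363),np.arange(237,246)); uu,vv=uu.ravel(),vv.ravel()
    w=np.clip(1-h[vv,uu,1]/255*1.25,0,1)*h[vv,uu,2]/255; ok=((uu-356.8)/6.5)**2+((vv-241)/4.6)**2<1
    W=np.array([onz(d,a,b,91)[:2] for a,b in zip(uu[ok],vv[ok])]); w=w[ok]; w[w<.15]=0
    e,V=np.linalg.eigh(np.cov(W.T,aweights=w)); return np.degrees(np.arctan2(V[1,1],V[0,1]))%180,e,np.average(W,axis=0,weights=w)
E
python3 - <<'E'
from h import *
d=shot("scene")
print("init",bar(cv2.imread("pics/scene0.png")[:,:,::-1],d)); print("now",bar(d["img"],d))
k=cv2.imread("pics/k.png")[:,:400,::-1]; j=cv2.resize(k,(50,50),interpolation=cv2.INTER_AREA); im=d["img"].copy(); im[215:265,332:382]=j
print("j",bar(im,d))
goal((620.7,109.4,180,100),(620.7,109.4,91,100))
E
```

```text
init (np.float64(13.052377492004553), array([ 10.89976311, 107.09543892]), array([620.53339791, 109.09566403]))
now (np.float64(145.61836196854736), array([17.95221236, 93.13840787]), array([621.07461175, 111.42099197]))
j (np.float64(130.09127530169914), array([18.91240479, 87.87382707]), array([621.75125367, 111.95299216]))
[ 0.003 -0.001  0.005] [-0.    -0.    -0.291] rows 3.7
[ 0.003 -0.001  0.301] [-0.    -0.    -0.291] rows 3.7
```

The bar gives about 63° after the first turn and about 47° now. The second grip hit the stop off-centre, and the arm's spring-back on release dragged the head back. I re-grip centred, turn about 23°, and release without wind-up.

Request:
{"fn": "move_arm", "kwargs": {"rows": "0.003 -0.001 0.005 0 0 -0.29 -0.5;0.003 -0.001 0.005 0 0 -0.29 -0.5;0.003 -0.001 0.005 0 0 -0.29 -0.5;0.003 -0.001 0.005 0 0 -0.29 -0.5;0.003 -0.001 0.1 0 0 -0.29 -0.5;0.003 -0.001 0.2 0 0 -0.29 -0.5;0.003 -0.001 0.28 0 0 -0.29 -0.5;0.003 -0.001 0.301 0 0 -0.29 -0.5;0.003 -0.001 0.301 0 0 -0.29 -0.5;0.003 -0.001 0.301 0 0 -0.29 -0.5"}}

```text
clock: 38.25
eef_pos: [621.2, 108.6, 91.5]
tool_rot: [-3.141, 0.0, 1.743]
force: [-0.1, 0.8, 0.3]
width: 64.1
gripper_force: 0.0
```

Request:
{"fn": "move_arm", "kwargs": {"rows": "0 0 0 0 0 0 0.1;0 0 0 0 0 0 0.1;0 0 0 0 0 0 1;0 0 0 0 0 0 1;0 0 0 0 0 0 1;0 0 0 0 0 0 1;0 0 0 0 0 0 1"}}

```text
clock: 38.83
eef_pos: [621.2, 108.6, 92.0]
tool_rot: [3.141, -0.0, 1.743]
force: [-2.1, -0.5, 2.6]
width: 36.9
gripper_force: 59.8
```

Request:
{"fn": "move_arm", "kwargs": {"rows": "0 0 0 0 0 0.04 1;0 0 0 0 0 0.08 1;0 0 0 0 0 0.12 1;0 0 0 0 0 0.16 1;0 0 0 0 0 0.2 1;0 0 0 0 0 0.2 1;0 0 0 0 0 0.2 1"}}

```text
clock: 39.42
eef_pos: [620.9, 108.6, 91.6]
tool_rot: [-3.141, 0.001, 1.433]
force: [-2.9, -0.9, 2.8]
width: 37.1
gripper_force: 59.8
```

Request:
{"fn": "move_arm", "kwargs": {"rows": "0 0 0 0 0 0.02 1;0 0 0 0 0 0.04 1;0 0 0 0 0 0.05 1;0 0 0 0 0 0.05 1;0 0 0 0 0 0.05 1"}}

```text
clock: 39.83
eef_pos: [619.5, 104.3, 91.2]
tool_rot: [-3.139, 0.005, 1.344]
force: [-5.3, -7.5, 3.8]
width: 36.2
gripper_force: 78.9
```

End stop reached: the TCP is pushed aside and the grip force is up. I unwind the arm by moving its target to where it actually is, then open.

Request:
{"fn": "move_arm", "kwargs": {"rows": "-0.008 0 0 0 0 0 1;-0.0155 -0.002 0 0 0 0 1;-0.0155 -0.002 0 0 0 0 1;-0.0155 -0.002 0 0 0 0 1"}}

```text
clock: 40.17
eef_pos: [619.4, 104.1, 91.7]
tool_rot: [-3.141, -0.0, 1.349]
force: [-3.1, -2.0, 1.9]
width: 36.6
gripper_force: 78.8
```

Request:
{"fn": "move_arm", "kwargs": {"rows": "-0.004 -0.004 0 0 0 0 1;-0.004 -0.004 0 0 0 0 1;-0.004 -0.004 0 0 0 0 0.1;-0.004 -0.004 0 0 0 0 -0.3;-0.004 -0.004 0 0 0 0 -0.5;-0.004 -0.004 0 0 0 0 -0.5;-0.004 -0.004 -0.1 0 0 0 -0.5;-0.004 -0.004 -0.2 0 0 0 -0.5;-0.004 -0.004 -0.3 0 0 0 -0.5;-0.004 -0.004 -0.3 0 0 0 -0.5;-0.004 -0.004 -0.3 0 0 0 -0.5"}}

```text
clock: 41.08
eef_pos: [619.3, 103.4, 183.4]
tool_rot: [3.138, -0.002, 1.35]
force: [0.2, 0.9, -0.5]
width: 64.0
gripper_force: 0.0
```

Run:
```python
from h import *
d=shot("scene"); print(read_state()["eef_pos"])
print("now",bar(d["img"],d))
cv2.imwrite("pics/l.png",cv2.resize(d["img"][160:280,280:400],None,fx=4,fy=4,interpolation=cv2.INTER_CUBIC)[:,:,::-1])
```

```text
[618.00709222 103.51026196 181.81651625]
now (np.float64(149.9936887708303), array([16.12778262, 98.8392871 ]), array([621.34448862, 111.12623805]))
```

The bar is at about 150° now. Pushing past the end stop makes one pad slip and drags the head back, so this time I stop just short of it. The stop is at a bar angle of about 123–127°.

Run:
```python
from h import *
for i in range(4):
    d=shot("scene"); print("now",bar(d["img"],d)[0])
goal((620.7,109.2,180,100),(620.7,109.2,90.5,100))
```

```text
now 149.38176851080425
now 150.12427434959545
now 150.0394217777382
now 150.08812326801808
[0.022 0.007 0.001] [-0.002  0.    -0.251] rows 3.2
[0.022 0.008 0.299] [-0.002  0.    -0.251] rows 3.2
```

Request:
{"fn": "move_arm", "kwargs": {"rows": "0.022 0.007 0.005 0 0 -0.25 -0.5;0.022 0.007 0.005 0 0 -0.25 -0.5;0.022 0.007 0.005 0 0 -0.25 -0.5;0.022 0.007 0.005 0 0 -0.25 -0.5;0.022 0.007 0.1 0 0 -0.25 -0.5;0.022 0.007 0.2 0 0 -0.25 -0.5;0.022 0.007 0.28 0 0 -0.25 -0.5;0.022 0.007 0.3 0 0 -0.25 -0.5;0.022 0.007 0.3 0 0 -0.25 -0.5;0.022 0.007 0.3 0 0 -0.25 -0.5"}}

```text
clock: 42.17
eef_pos: [622.0, 109.0, 92.0]
tool_rot: [3.141, 0.0, 1.742]
force: [1.7, 0.1, 0.0]
width: 64.0
gripper_force: 0.0
```

Request:
{"fn": "move_arm", "kwargs": {"rows": "0 0 0 0 0 0 0.1;0 0 0 0 0 0 0.1;0 0 0 0 0 0 1;0 0 0 0 0 0 1;0 0 0 0 0 0 1;0 0 0 0 0 0 1;0 0 0 0 0 0 1"}}

```text
clock: 42.75
eef_pos: [621.2, 109.1, 91.9]
tool_rot: [-3.141, -0.0, 1.743]
force: [-3.8, -0.8, 1.9]
width: 37.0
gripper_force: 59.8
```

Request:
{"fn": "move_arm", "kwargs": {"rows": "0 0 0 0 0 0.04 1;0 0 0 0 0 0.08 1;0 0 0 0 0 0.12 1;0 0 0 0 0 0.16 1;0 0 0 0 0 0.18 1;0 0 0 0 0 0.18 1;0 0 0 0 0 0.18 1"}}

```text
clock: 43.33
eef_pos: [621.0, 109.1, 91.5]
tool_rot: [-3.14, 0.001, 1.462]
force: [-5.3, -1.4, 3.9]
width: 36.9
gripper_force: 59.8
```

Request:
{"fn": "move_arm", "kwargs": {"rows": "0 0 0 0 0 0 0.1;0 0 0 0 0 0 -0.3;0 0 0 0 0 0 -0.5;0 0 0 0 0 0 -0.5;0 0 -0.1 0 0 0 -0.5;0 0 -0.2 0 0 0 -0.5;0 0 -0.3 0 0 0 -0.5;0 0 -0.3 0 0 0 -0.5;0 0 -0.3 0 0 0 -0.5"}}

```text
clock: 44.08
eef_pos: [623.7, 109.7, 183.8]
tool_rot: [3.136, -0.002, 1.461]
force: [-0.6, -0.1, -0.8]
width: 64.0
gripper_force: 0.0
```

Run:
```python
from h import *
for i in range(2):
    d=shot("scene"); print("now",bar(d["img"],d)[0])
```

```text
now 129.17307086644195
now 129.29668884502192
```

The tool turned 16° and the bar reads 129°. From the earlier event bounds the stop lies 5–10° further on, so I turn about 4.5° more.

Run:
```python
from h import *
goal((620.9,109.2,91.5,84))
```

```text
[-0.002 -0.001  0.299] [-0.    -0.    -0.003] rows 2.1
```

Request:
{"fn": "move_arm", "kwargs": {"rows": "-0.002 -0.001 0.1 0 0 0 -0.5;-0.002 -0.001 0.2 0 0 0 -0.5;-0.002 -0.001 0.28 0 0 0 -0.5;-0.002 -0.001 0.3 0 0 0 -0.5;-0.002 -0.001 0.3 0 0 0 -0.5;-0.002 -0.001 0.3 0 0 0 -0.5;-0.002 -0.001 0.3 0 0 0 0.1;-0.002 -0.001 0.3 0 0 0 0.1;-0.002 -0.001 0.3 0 0 0 1;-0.002 -0.001 0.3 0 0 0 1;-0.002 -0.001 0.3 0 0 0 1;-0.002 -0.001 0.3 0 0 0 1"}}

```text
clock: 45.18
eef_pos: [620.9, 108.9, 92.1]
tool_rot: [-3.141, -0.0, 1.461]
force: [-3.2, 0.9, 1.9]
width: 37.2
gripper_force: 59.8
```

Request:
{"fn": "move_arm", "kwargs": {"rows": "0 0 0 0 0 0 1;0 0 0 0 0 0.02 1;0 0 0 0 0 0.04 1;0 0 0 0 0 0.05 1;0 0 0 0 0 0.05 1;0 0 0 0 0 0.05 1;0 0 0 0 0 0.05 1"}}

```text
clock: 45.77
eef_pos: [620.9, 108.9, 91.6]
tool_rot: [-3.141, 0.0, 1.383]
force: [-4.5, 1.0, 3.0]
width: 37.6
gripper_force: 59.8
```

Run:
```python
from h import *
s=read_state(); print(s["torque"],s["tau"][6],s["width"])
```

```text
[0.13862904 0.80128539 0.60141286] -0.5262909270823002 37.55732912244453
```

Request:
{"fn": "move_arm", "kwargs": {"rows": "0 0 0 0 0 0.01 1;0 0 0 0 0 0.015 1;0 0 0 0 0 0.015 1;0 0 0 0 0 0.015 1;0 0 0 0 0 0.015 1"}}

```text
clock: 46.18
eef_pos: [621.0, 108.9, 91.6]
tool_rot: [-3.141, 0.0, 1.359]
force: [-4.5, 0.7, 3.6]
width: 37.6
gripper_force: 59.9
```

Run:
```python
from h import *
s=read_state(); print(s["torque"],s["tau"][6],s["width"],s["gripper_force"])
```

```text
[0.15027846 0.96911981 0.97675791] -0.9441375732421875 37.626062357541876 59.850459694862366
```

Wrist torque rose from 0.6 to 1.0 N m, so the head is on its end stop. I take off the wind-up (about 3°), then release.

Request:
{"fn": "move_arm", "kwargs": {"rows": "0 0 0 0 0 -0.02 1;0 0 0 0 0 -0.035 1;0 0 0 0 0 -0.035 1;0 0 0 0 0 -0.035 0.1;0 0 0 0 0 -0.035 -0.3;0 0 0 0 0 -0.035 -0.5;0 0 0 0 0 -0.035 -0.5;0 0 -0.1 0 0 -0.035 -0.5;0 0 -0.2 0 0 -0.035 -0.5;0 0 -0.3 0 0 -0.035 -0.5;0 0 -0.4 0 0 -0.035 -0.5;0 0 -0.4 0 0 -0.035 -0.5"}}

```text
clock: 47.18
eef_pos: [626.0, 108.1, 218.2]
tool_rot: [3.129, -0.004, 1.412]
force: [1.0, -0.1, 0.2]
width: 64.4
gripper_force: 0.0
```

Run:
```python
from h import *
for i in range(2):
    d=shot("scene"); print("now",bar(d["img"],d)[0])
s=read_state(); print(s["eef_pos"],s["force"],s["width"])
im=d["img"]; a=cv2.resize(im[215:265,332:382],None,fx=6,fy=6,interpolation=cv2.INTER_CUBIC); b=cv2.resize(im[155:255,230:350],(360,300),interpolation=cv2.INTER_CUBIC)
cv2.imwrite("pics/m.png",np.hstack([a,b])[:,:,::-1]); look()
```

```text
now 128.35289258769978
now 128.73155728230043
[622.74593202 108.53789462 213.22477862] [-0.53275834 -0.06522923 -1.02904792] 64.03725729755693
top (np.float64(121.9), np.float64(161.2)) 435 [750.6 561.6  65. ]
lock [array([ 520.1, -207.3,  104. ])]
```

View pics/m.png

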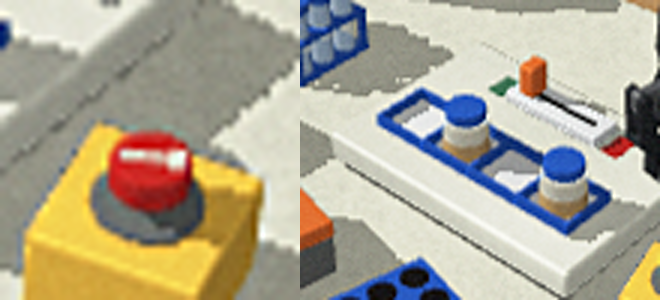

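The last picture shows the head up and turned to its stop, both jars capped in their pockets, and the lock at the green end. The arm is clear, so I hand in.

```bash
python3 -c "
from cell import *
print(finish_job())"
```

```text
the job is handed in; nothing more can be done
None
```

The job is handed in, with no verdict returned: I pressed the button down, locked the tray, stood both sample jars (only two were on the bench) in pockets 1 and 3 with caps pressed home, slid the lock back to free, and turned the mushroom head to its end stop, where earlier tries slipped back; the last image shows this state, and I did not re-measure the bystander items.

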